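# Press the hammer and the corner clamp home in the sloping kit tray

### The job

Put the tack hammer and the aluminium corner clamp away in the picture-hanging kit on the sloping walnut ledge: lay each into the cutout of its own shape and press it fully home past the retaining ribs, lying flat in the insert. Use steady hand pressure, never ramming the insert, leave everything else on the table where it is, and let go at the end.

Things in the scene. Friction and masses are not known exactly. Their poses are not given: they have to be found in the camera images.
- hammer_grip (a point): Tack hammer lying flat, 180 mm long, 28 mm thick, 0.30 kg: steel head 24 x 78 mm (square face, split claw), steel shank 50 mm long, 16 mm wide, 24 mm high (2 mm off the table), walnut handle 106 mm long, 24 mm wide. Point: balance point, mid-shank, half-way up (14 mm). x from handle to head (head's middle at +37 mm, handle -25 to -131), y across to the claw, z up.
- clamp_grip (a point): Aluminium corner clamp lying flat, an L: two legs 90 mm long outside, 28 mm wide, 28 mm thick, 0.28 kg; a steel spring clip stands 6 mm above the corner's top. Point: on leg one, mid-width, 50 mm from its corner end, half-way up (14 mm). x along leg one away from the corner, y the way leg two points, z up. Corner's middle at x -36, y 0; leg two on to y +76 mm.
- insert: Grey rigid insert (fixed) in the open kit case on the walnut ledge; origin: middle of its face, 120 mm above the table. x up the slope, y to the left, z out of the face. Slopes 25 degrees down to the robot. Face 210 mm (x) by 226 mm (y), case rim 3 mm lower, upper edge 165 mm high. A pocket spirit level already sits there, 5 mm proud: 26 x 92 mm, middle at x -48, y -50 mm, long along y.
- hammer_seat (a point): Where hammer_grip lies, axes alike, when the hammer is home in the T-shaped cutout: x 41, y 58, z -8 mm on the insert. The face is at z +8 mm, the cutout's floor at z -14 mm (22 mm deep); 2.5 mm play on every side, 3 mm bevel round the mouth. Home, the hammer stands 6 mm proud. Laid in, it first rests on sprung ribs, underside 9 mm deep, its point at z +13 mm: 13 mm short of home.
- clamp_seat (a point): Where clamp_grip lies, axes alike, when the clamp is home in the L-shaped cutout: x 50, y -81, z -8 mm on the insert, same axes, face at z +8, floor at z -14 mm, 2.5 mm play, 3 mm bevel. Home, it stands 6 mm proud. Laid in, it first rests on sprung ribs, its point at z +13 mm, 13 mm short of home.
- head_press (a point): Point on the top of the hammer's head, mid-head, when the hammer is home: x 78, y 58, z 6 mm on the insert. A pair of sprung ribs grips the head's two ends here: pushing down here with about 5 to 20 N takes the head past them to the floor. Before that the top is 13 mm higher.
- handle_press (a point): Point on the top of the hammer's handle, over the pair of ribs that grips the handle, when the hammer is home: x -45, y 58, z 6 mm on the insert; same push.
- leg1_press (a point): Point on the top of the clamp's leg one, over its pair of ribs, 52 mm from its corner end, when the clamp is home: x 52, y -81, z 6 mm on the insert; same push. Before that the top is 13 mm higher.
- leg2_press (a point): Point on the top of the clamp's leg two, over its pair of ribs, 52 mm from its corner end, when the clamp is home: x 14, y -43, z 6 mm on the insert; same push.
- dispenser: Clear acrylic nail dispenser with a push button on top, 70 by 90 mm, 82 mm tall; bystander, origin under its middle.
- hook: Chrome adhesive hook, 80 by 45 mm plate lying with the hook up (43 mm tall); bystander.
- dish: Pale blue ceramic dish, 100 mm across, 30 mm tall; bystander.
- tape: Black tape measure, 70 by 36 mm, 62 mm tall; bystander.
- frame: Small walnut picture frame lying flat, 200 by 150 mm; bystander.
- screwdriver: Screwdriver, 190 mm long; bystander.
- wax_jar: Small round glass jar with steel cap, 66 mm across, 55 mm tall; bystander.
There are look-alikes about, which are no part of the job. Leave any green look-alike of the part that bears clamp_grip alone.

How it is judged:
At the end, for the whole second after the job is handed in: Hammer and clamp each lie home in their own cutout: grip point within 6 mm of its seat and less than 3 mm above it, lying parallel to the insert's face (hammer within 2 degrees, clamp within 3) and turned as the cutout is (z of hammer_grip in the frame of hammer_seat below 0.003 m and distance between hammer_grip and hammer_seat below 0.006 m and angle between the z axis of hammer_grip and the z axis of hammer_seat, either way round below 0.035 rad and angle between the x axis of hammer_grip and the x axis of hammer_seat, either way round below 0.06 rad and z of clamp_grip in the frame of clamp_seat below 0.003 m and distance between clamp_grip and clamp_seat below 0.006 m and angle between the z axis of clamp_grip and the z axis of clamp_seat, either way round below 0.05 rad and angle between the x axis of clamp_grip and the x axis of clamp_seat, either way round below 0.08 rad); the robot touches nothing.
It fails at once if the insert is rammed: a blow or push that loads it with more than 200 N (contact force between anything else and insert above 200 N).
It fails at once if a bystander is moved by more than 30 mm (distance of any of dispenser, hook, dish, tape, frame, screwdriver, wax_jar from where it was at the start of the episode above 0.03 m).
It also fails if it takes over 72 s, if anything falls off the work surface, if the arm or the gripper's body presses on something with over 40 N, if the wrist force passes 120 N, or if a joint passes its speed limit or range.

### The arm

A 6-joint arm with a two-finger parallel gripper is mounted at the origin on the work surface. World frame = base frame: x ahead of the robot, y to its left, z up, the work surface at z = 0. Lengths are in m, angles in rad, forces in N, time in s.
With the tool pointing down it reaches from about 0.375 to 0.9 m from the base axis. Payload 3.1 kg.
Tool frame: the origin (TCP) lies at the centre of the arm's flange, where the gripper is bolted on; the fingertips stand 182 mm ahead of it and the grasp point (between the pads) lies 164 mm ahead of it; z points along the fingers, x is the direction in which the jaws open and shut, and the axes are right-handed (so a half turn about z gives the same grasp; the last joint's range is limited). The gripper opens to 87 mm and grips with 3 to 60 N. Pads are 19 mm wide; open, the fingers measure 117 mm over their backs; the gripper's body (75 mm by 190 mm) begins 51 mm behind the grasp point.
Start: joints at [-1.365, 0.527, 1.433, -0, 1.181, -0.178], TCP at [0.235, -0.579, 0.405] pointing down, gripper open.
Joint ranges: [-3.08, 3.08], [-0.75, 2.2], [0.22, 2.44], [-1.43, 4.57], [0, 2.65], [-2.85, 2.85]. Speed limits (rad/s): [2.79, 2.79, 3.14, 3.14, 3.14, 3.14].

### API

Orientations are given as a unit quaternion [x, y, z, w].
In Python, from rig import status, eyes, robot gives the robot as it stands. The module is installed in compiled form; this text tells all that it offers.
- The arm moves only by the tool step_arm, never from a script. Its argument "steps" is a list of rows, each a list of 7 numbers: the closure, from -1 (fully open) to 1 (shut), so that 0 is half open, then the shift along the tool's x, y, z each as a share of 0.025 m, from -1 to 1, then the turn, a rotation vector about the tool's x, y, z each as a share of 8 degrees, from -1 to 1. In form: [[jaw, dx, dy, dz, rx, ry, rz], ...]. A call has exactly 10 rows; each row shifts and turns the commanded pose from where the row before left it, along the tool's axes as they then stand; what a row does not reach is not made up. A row lasts 1/10 s, in which the tool goes at most 50 mm and 8.59 degrees, less where a joint would pass 70% of its speed; a pose out of reach is approached as far as the arm can. A call with a number of a shift or a turn outside -1 to 1 is refused whole. A call with a gripper value outside its range is refused whole. The fingers move at their own pace and stop on an object; "squeeze" is the grip in N (left out, the last holds). Time passes only in rows, so rows that do not move let the fingers close, or fill a call up. It gives the time, the measured TCP pose, the force and the opening at its end, in the units of the state.
- status.get_obs(): the state, without advancing time (a new reading comes with each control period).
- eyes.camera(name): name is "scene" or "side" or "wrist"; returns (picture, depth): 384x512x3 uint8, red, green, blue; 384x512 float32, m along the optical axis (not along the pixel's ray), 0 where there is no reading.
- eyes.camera_info(name): a dict with "K" (3x3 intrinsics, pixels), "R" (3x3) and "t" (3): a world point X has camera coordinates R X + t. Camera axes: x right, y down, z forward; pixel columns grow to the right and rows downward; lengths in m; the calibration is good to about 2 mm. A picture is of the moment at which its call begins: read the wrist's pose just before it. camera_info takes no time and is no camera call; for the wrist camera it gives the pose at the moment of the call.
- robot.hand_in(): hands the job in, once; it reports no verdict.
The state is a dict: "time": time; "q": joint angles; "joint_velocities": joint speeds; "joint_torque": joint torques, N m; "position": TCP position; "tool_rot": TCP orientation; "ft_force": force on the tool from outside, world axes, zero at the start; "moment": the same for the moment, N m; "grip_width": finger opening in m.
Only numpy, scipy, OpenCV 4.12 (cv2) and the standard library are available. Lean on these libraries where they do the work, as an engineer would, in place of code of your own. Each camera call takes 0.05 s, during which the arm holds its last target.

## Working session

There is one attempt and no reset: what is moved stays moved. The work goes in short steps, Python scripts to look and compute and a tool call to move; the robot and the scene stay as the last step left them, time stands still between calls to the robot, and variables do not carry over. Pictures are saved under pics/ and viewed, and the job is handed in when it is done.

Besides the shell and the picture viewer there is one more tool, called after "Emit:" as name([rows], argument=value, ...), one row to a line, values as JSON. step_arm: Moves the arm, as the interface text tells. Its arguments: {"type":"object","properties":{"steps":{"type":"array"},"squeeze":{"type":"number"}},"required":["steps"]}

```bash
ls; mkdir -p pics; cat > h.py <<'E'
import numpy as np, cv2
from scipy.spatial.transform import Rotation as Rn
from rig import status, eyes, robot
def snap(n,tag):
    ci=eyes.camera_info(n); p,d=eyes.camera(n)
    cv2.imwrite(f'pics/{tag}.png',cv2.cvtColor(p,cv2.COLOR_RGB2BGR))
    np.savez(f'{tag}.npz',p=p,d=d,K=ci['K'],R=ci['R'],t=ci['t'])
    return p,d,ci
def load(tag): return np.load(f'{tag}.npz')
def pts(z):
    d=z['d'];K=np.array(z['K']);v,u=np.mgrid[:d.shape[0],:d.shape[1]]
    c=np.stack([(u-K[0,2])/K[0,0]*d,(v-K[1,2])/K[1,1]*d,d],-1)
    return (c-np.array(z['t']))@np.array(z['R'])   # world
def ray(z,u,v,h):
    K=np.array(z['K']);R=np.array(z['R']);t=np.array(z['t'])
    c=np.array([(u-K[0,2])/K[0,0],(v-K[1,2])/K[1,1],1.]);o=-R.T@t;w=R.T@c
    return o+w*(h-o[2])/w[2]
def proj(z,X):
    c=np.array(X)@np.array(z['R']).T+np.array(z['t']);K=np.array(z['K']);q=c@K.T;return q[...,:2]/q[...,2:]
E
python3 - <<'E'
from h import *
for n in('scene','side','wrist'):
    p,d,ci=snap(n,n+'0'); print(n,np.round(-np.array(ci['R']).T@ci['t'],3),np.round(np.array(ci['R'])[2],2),(d>0).mean())
o=status.get_obs();print(o)
E
```

```text
pics
scene [ 1.323 -0.989  1.08 ] [-0.51  0.63 -0.59] 0.97271728515625
side [0.04  1.404 1.062] [ 0.27 -0.78 -0.56] 0.9922637939453125
wrist [ 0.309 -0.548  0.384] [-0.27 -0.11 -0.96] 0.9960174560546875
{'time': 0.15, 'q': array([-1.36452528e+00,  5.28269607e-01,  1.43361555e+00, -2.35793600e-05,
        1.18140316e+00, -1.78493495e-01]), 'joint_velocities': array([ 0.00034911, -0.00145033, -0.00255938, -0.00130481,  0.00074564,
       -0.00055818]), 'joint_torque': array([ 9.99246295e-04, -4.40429485e+01, -1.76843619e+01,  6.33566338e-02,
        5.52634208e-02, -9.82101142e-05]), 'position': array([ 0.23456166, -0.5790301 ,  0.40398333]), 'tool_rot': array([ 8.29261185e-01, -5.58860598e-01, -6.15375528e-04, -5.83305168e-04]), 'ft_force': array([0.62526148, 0.53111101, 0.93661186]), 'moment': array([ 0.06287809, -0.01025602, -0.00614808]), 'grip_width': 0.0864973998876577}
```

View pics/scene0.png

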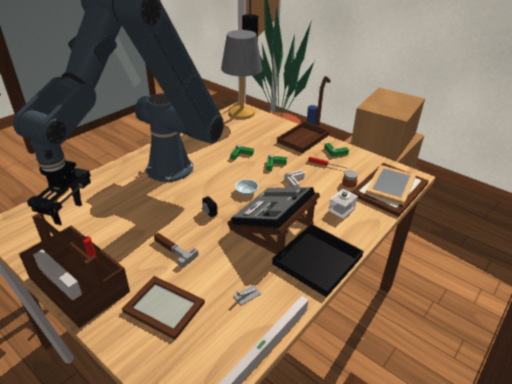

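View pics/side0.png

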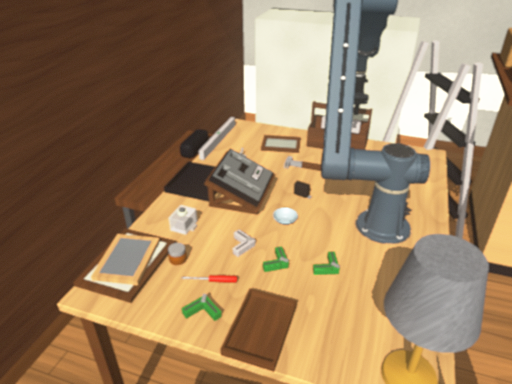

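View pics/wrist0.png

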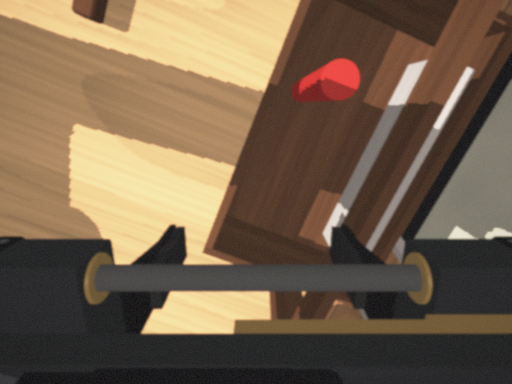

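The scene view shows the hammer at about (177,248), the hook at (247,295) and the kit at (275,205). There are four clamp-shaped things: a silver one at side (243,242) and three green ones at (277,261), (327,265) and (203,306). The silver one fits "aluminium", so I'll confirm it in enlarged crops.

```bash
python3 - <<'E'
from h import *
a=load('side0')['p'][:,:,::-1];b=load('scene0')['p'][:,:,::-1]
def c(i,x,y,w,h,W=400,H=300): return cv2.resize(i[y:y+h,x:x+w],(W,H),interpolation=cv2.INTER_CUBIC)
im=np.vstack([np.hstack([c(a,205,220,60,45),c(a,200,140,88,66)]),np.hstack([c(b,225,165,100,75),c(b,140,220,80,60)])])
cv2.imwrite('pics/crop1.png',im)
for tag,pp in (('side0',[(243,242),(240,180)]),('scene0',[(293,178),(177,248),(275,205)])):
    P=pts(load(tag))
    for u,v in pp: print(tag,u,v,P[v,u].round(3))
E
```

```text
side0 243 242 [0.479 0.304 0.026]
side0 240 180 [0.594 0.032 0.109]
scene0 293 178 [0.486 0.286 0.023]
scene0 177 248 [ 0.434 -0.334  0.024]
scene0 275 205 [ 0.63  -0.034  0.14 ]
```

View pics/crop1.png

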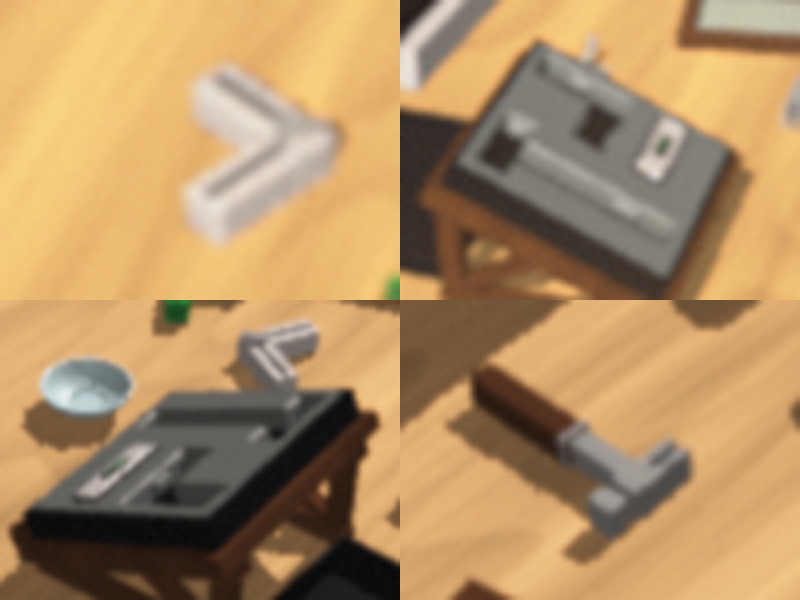

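The crops confirm it: the plain silver L behind the kit, at about (0.48, 0.30), is the aluminium clamp. The hammer's split claw is at crop (680,460). Next I'll measure.

```bash
python3 - <<'E'
from h import *
for tag in('scene0','side0'):
    z=load(tag);P=pts(z);hsv=cv2.cvtColor(z['p'],cv2.COLOR_RGB2HSV)
    reg=(abs(P[...,0]-.62)<.2)&(abs(P[...,1]+.01)<.2)&(P[...,2]>.05)&(P[...,2]<.19)
    m=reg&(hsv[...,1]<70)&(hsv[...,2]>60)
    X=P[m]; 
    # ransac plane
    rng=np.random.default_rng(0);best=0
    for _ in range(500):
        a=X[rng.choice(len(X),3,False)];n=np.cross(a[1]-a[0],a[2]-a[0]);n/=np.linalg.norm(n)+1e-12
        k=abs((X-a[0])@n)<.003
        if k.sum()>best:best=k.sum();K=k
    c=X[K].mean(0);n=np.linalg.svd(X[K]-c)[2][2];n*=np.sign(n[2])
    print(tag,len(X),best,'n',n.round(3),'tilt',np.degrees(np.arccos(n[2])).round(1),'yaw of -n',np.degrees(np.arctan2(-n[1],-n[0])).round(1))
    yaw=np.arctan2(-n[1],-n[0]);ex=np.array([np.cos(yaw)*n[2],np.sin(yaw)*n[2],np.hypot(n[0],n[1])]);ey=np.cross(n,ex)
    q=np.c_[(X[K]-c)@ex,(X[K]-c)@ey]
    r=cv2.minAreaRect((q*1000).astype(np.float32));print(r)
    cc=c+ex*r[0][0]/1000+ey*r[0][1]/1000;print('centre',cc.round(4))
# table objects
z=load('scene0');P=pts(z)
for nm,tag,cx,cy in(('hammer','scene0',.43,-.33),('clamp','side0',.48,.30)):
    z=load(tag);P=pts(z);m=(abs(P[...,0]-cx)<.14)&(abs(P[...,1]-cy)<.12)&(P[...,2]>.015)&(P[...,2]<.045)
    n,l,s,ce=cv2.connectedComponentsWithStats(m.astype(np.uint8))
    for i in range(1,n):
        if s[i,4]>30:
            X=P[l==i];print(nm,s[i],X.mean(0).round(3),X.min(0).round(3),X.max(0).round(3),[np.round(v,3) for v in cv2.minAreaRect((X[:,:2]*1000).astype(np.float32))])
E
```

```text
scene0 1190 908 n [-0.422 -0.026  0.906] tilt 25.0 yaw of -n 3.6
((-3.0287857055664062, 6.75927734375), (213.4896697998047, 233.346435546875), 0.6805739998817444)
centre [ 0.5943 -0.0076  0.1222]
side0 1692 951 n [-0.423 -0.02   0.906] tilt 25.1 yaw of -n 2.7
((4.94647216796875, -13.185325622558594), (216.0474395751953, 242.0950469970703), 0.3232467770576477)
centre [ 0.5917 -0.0063  0.1194]
hammer [154 233  44  33 414] [ 0.435 -0.339  0.026] [ 0.321 -0.375  0.015] [ 0.503 -0.298  0.035] [array([ 411.685, -337.052]), array([181.275,  77.57 ]), np.float64(0.426)]
clamp [233 229  23  25 280] [0.481 0.298 0.026] [0.441 0.239 0.015] [0.534 0.359 0.035] [array([501.395, 298.829]), array([93.852, 97.706]), np.float64(63.844)]
clamp [263 260  12  10  83] [0.356 0.382 0.025] [0.34  0.358 0.015] [0.377 0.401 0.032] [array([354.87 , 377.695]), array([43.057, 33.48 ]), np.float64(42.594)]
```

```bash
cat >> h.py <<'E'
def tcp():
    o=status.get_obs();return np.array(o['position']),Rn.from_quat(o['tool_rot']),o
def plan(pt,Rt,n=10):
    """constant rows: shift in tool axes, n rows, straight world path w/ turn; prints per-row list"""
    p,R,o=tcp();Rt=Rt if isinstance(Rt,Rn) else Rn.from_matrix(Rt)
    rv=(R.inv()*Rt).as_rotvec();dw=(np.array(pt)-p)/n;out=[]
    for i in range(n):
        Ri=R*Rn.from_rotvec(rv*i/n);out.append(np.r_[Ri.inv().apply(dw)/.025,np.degrees(rv/n)/8])
    print('t',round(o['time'],2),'F',np.round(o['ft_force'],1),'w',round(o['grip_width'],4))
    print('total shift tool mm',(R.inv().apply(np.array(pt)-p)*1000).round(1),'turn deg',np.degrees(rv).round(2))
    for r in out if abs(rv).max()>.02 else out[:1]: print(r.round(3).tolist())
def down(yaw): # tool down, tool y at direction: tool x = world dir yaw
    x=np.array([np.cos(yaw),np.sin(yaw),0]);z=np.array([0,0,-1.]);return np.c_[x,np.cross(z,x),z]
E
python3 -c "
from h import *
plan([.40,-.337,.40],down(-np.pi/2),12)"
```

```text
t 0.15 F [0.6 0.5 0.9] w 0.0865
total shift tool mm [-162.2 -244.2    4.3] turn deg [ 0.    0.1  22.05]
[-0.541, -0.814, 0.014, 0.0, 0.001, 0.23]
[-0.567, -0.796, 0.014, 0.0, 0.001, 0.23]
[-0.592, -0.778, 0.014, 0.0, 0.001, 0.23]
[-0.616, -0.758, 0.014, 0.0, 0.001, 0.23]
[-0.64, -0.738, 0.014, 0.0, 0.001, 0.23]
[-0.664, -0.717, 0.014, 0.0, 0.001, 0.23]
[-0.686, -0.696, 0.014, 0.0, 0.001, 0.23]
[-0.708, -0.673, 0.014, 0.0, 0.001, 0.23]
[-0.73, -0.65, 0.014, 0.0, 0.001, 0.23]
[-0.75, -0.626, 0.014, 0.0, 0.001, 0.23]
[-0.77, -0.602, 0.013, 0.0, 0.001, 0.23]
[-0.789, -0.577, 0.013, 0.0, 0.001, 0.23]
```

Emit:
step_arm([
  [-1, -0.65, -0.97, 0, 0, 0, 0.276],
  [-1, -0.69, -0.95, 0, 0, 0, 0.276],
  [-1, -0.72, -0.92, 0, 0, 0, 0.276],
  [-1, -0.76, -0.9, 0, 0, 0, 0.276],
  [-1, -0.79, -0.87, 0, 0, 0, 0.276],
  [-1, -0.82, -0.84, 0, 0, 0, 0.276],
  [-1, -0.85, -0.81, 0, 0, 0, 0.276],
  [-1, -0.89, -0.77, 0, 0, 0, 0.276],
  [-1, -0.92, -0.73, 0, 0, 0, 0.276],
  [-1, -0.93, -0.7, 0, 0, 0, 0.276],
], squeeze=50)

```text
time: 1.15
position: [0.4008, -0.3363, 0.4046]
tool_rot: [-0.706, 0.708, 0.0, 0.0]
ft_force: [0.2, 0.2, 0.2]
grip_width: 0.0869
```

```bash
python3 -c "
from h import *
snap('wrist','w1');plan([.40,-.337,.40],down(-np.pi/2),1)"
```

```text
t 1.2 F [ 1.7  2.4 -0.8] w 0.0871
total shift tool mm [4.1 2.2 4.4] turn deg [-0.04  0.26 -0.08]
[0.165, 0.088, 0.177, -0.005, 0.032, -0.01]
```

View pics/w1.png

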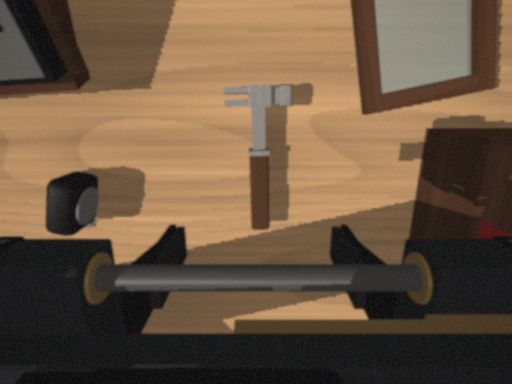

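The wrist view shows the hammer upright: head at (258,95), claw to the left (+y) and handle end at (260,228). The tape is at (72,203), well clear.

```bash
python3 - <<'E'
from h import *
z=load('w1');P=pts(z);d=z['d']
g=(abs(P[...,2])<.006);print('table z',np.median(P[...,2][g]))
m=((P[...,2]>.012)&(P[...,2]<.04)).astype(np.uint8);m[235:]=0
n,l,s,c=cv2.connectedComponentsWithStats(m)
i=l[130,258];print(s[i]);X=P[l==i];print('z',np.percentile(X[:,2],[5,50,95]).round(4))
v,u=np.nonzero(l==i)
# top-plane rays per row: edges mid
rows=[]
for r in list(range(108,146,3))+list(range(158,222,4)):
    uu=u[v==r];h=.026 if r<148 else .028
    a=ray(z,uu.min()-.5,r,h);b=ray(z,uu.max()+.5,r,h);rows.append([r,*((a+b)/2)[:2],abs(a-b)[1]])
rows=np.array(rows);print(rows.round(4))
f=np.polyfit(rows[:,1],rows[:,2],1);print('slope deg',np.degrees(np.arctan(f[0])),'y at .453',np.polyval(f,.453))
for r in (s[i,1],s[i,1]+s[i,3]-1): print(r,ray(z,260,r,.028).round(4))
for cc in (232,262,288):
    vv=v[u==cc];print(cc,vv.min(),ray(z,cc,vv.min()-.5,.028).round(4), vv.max() )
E
```

```text
table z 0.00036318091749422014
[ 223   84   69  146 3311]
z [0.0247 0.0278 0.0293]
[[ 1.080e+02  4.755e-01 -3.344e-01  1.630e-02]
 [ 1.110e+02  4.722e-01 -3.344e-01  1.640e-02]
 [ 1.140e+02  4.688e-01 -3.344e-01  1.640e-02]
 [ 1.170e+02  4.653e-01 -3.344e-01  1.650e-02]
 [ 1.200e+02  4.619e-01 -3.344e-01  1.650e-02]
 [ 1.230e+02  4.585e-01 -3.344e-01  1.660e-02]
 [ 1.260e+02  4.550e-01 -3.344e-01  1.660e-02]
 [ 1.290e+02  4.515e-01 -3.349e-01  1.550e-02]
 [ 1.320e+02  4.480e-01 -3.349e-01  1.550e-02]
 [ 1.350e+02  4.444e-01 -3.349e-01  1.560e-02]
 [ 1.380e+02  4.409e-01 -3.349e-01  1.560e-02]
 [ 1.410e+02  4.373e-01 -3.349e-01  1.570e-02]
 [ 1.440e+02  4.337e-01 -3.349e-01  1.570e-02]
 [ 1.580e+02  4.170e-01 -3.355e-01  2.440e-02]
 [ 1.620e+02  4.121e-01 -3.355e-01  2.450e-02]
 [ 1.660e+02  4.071e-01 -3.355e-01  2.460e-02]
 [ 1.700e+02  4.021e-01 -3.355e-01  2.470e-02]
 [ 1.740e+02  3.970e-01 -3.361e-01  2.350e-02]
 [ 1.780e+02  3.919e-01 -3.361e-01  2.360e-02]
 [ 1.820e+02  3.868e-01 -3.361e-01  2.370e-02]
 [ 1.860e+02  3.816e-01 -3.361e-01  2.380e-02]
 [ 1.900e+02  3.764e-01 -3.361e-01  2.390e-02]
 [ 1.940e+02  3.711e-01 -3.361e-01  2.400e-02]
 [ 1.980e+02  3.658e-01 -3.361e-01  2.410e-02]
 [ 2.020e+02  3.605e-01 -3.361e-01  2.420e-02]
 [ 2.060e+02  3.551e-01 -3.361e-01  2.430e-02]
 [ 2.100e+02  3.496e-01 -3.368e-01  2.310e-02]
 [ 2.140e+02  3.442e-01 -3.368e-01  2.320e-02]
 [ 2.180e+02  3.386e-01 -3.368e-01  2.330e-02]]
slope deg 1.0619148030458996 y at .453 -0.33469568487947854
84 [ 0.5018 -0.3373  0.028 ]
229 [ 0.3232 -0.3374  0.028 ]
232 87 [ 0.4991 -0.3054  0.028 ] 105
262 85 [ 0.5012 -0.3395  0.028 ] 229
288 84 [ 0.5022 -0.369   0.028 ] 105
```

```bash
python3 -c "
from h import *
plan([.453,-.3347,.215],down(-np.pi/2+np.radians(1.2)),10)"
```

```text
t 1.2 F [ 1.7  2.4 -0.8] w 0.0871
total shift tool mm [  2.6 -50.7 189.5] turn deg [-0.05  0.26 -1.28]
[0.01, -0.203, 0.758, -0.001, 0.003, -0.016]
[0.01, -0.203, 0.758, -0.001, 0.003, -0.016]
[0.011, -0.203, 0.758, -0.001, 0.003, -0.016]
[0.011, -0.203, 0.758, -0.001, 0.003, -0.016]
[0.011, -0.203, 0.758, -0.001, 0.003, -0.016]
[0.011, -0.203, 0.758, -0.001, 0.003, -0.016]
[0.011, -0.203, 0.758, -0.001, 0.003, -0.016]
[0.011, -0.203, 0.758, -0.001, 0.003, -0.016]
[0.011, -0.203, 0.758, -0.001, 0.003, -0.016]
[0.011, -0.203, 0.758, -0.001, 0.003, -0.016]
```

Emit:
step_arm([
  [-0.6, 0.01, -0.22, 0.8, 0, 0, -0.02],
  [-0.4, 0.01, -0.22, 0.8, 0, 0, -0.02],
  [-0.2, 0.01, -0.22, 0.8, 0, 0, -0.02],
  [-0.2, 0.01, -0.22, 0.8, 0, 0, -0.02],
  [-0.2, 0.01, -0.22, 0.8, 0, 0, -0.02],
  [-0.2, 0.01, -0.22, 0.8, 0, 0, -0.02],
  [-0.2, 0.01, -0.22, 0.8, 0, 0, -0.02],
  [-0.2, 0.01, -0.22, 0.8, 0, 0, -0.02],
  [-0.2, 0.01, -0.22, 0.8, 0, 0, -0.02],
  [-0.2, 0, 0, 0.3, 0, 0, 0],
])

```text
time: 2.2
position: [0.4498, -0.3389, 0.2153]
tool_rot: [0.716, -0.698, -0.001, -0.0]
ft_force: [-0.9, 0.2, 0.3]
grip_width: 0.0521
```

```bash
python3 -c "
from h import *
snap('wrist','w2');plan([.453,-.3347,.1935],down(-np.pi/2+np.radians(1.2)),1)"
```

```text
t 2.25 F [-0.4 -0.  -0.3] w 0.0521
total shift tool mm [-3.9 -3.7 21.5] turn deg [0.15 0.17 0.23]
[-0.155, -0.149, 0.86, 0.019, 0.022, 0.028]
```

View pics/w2.png

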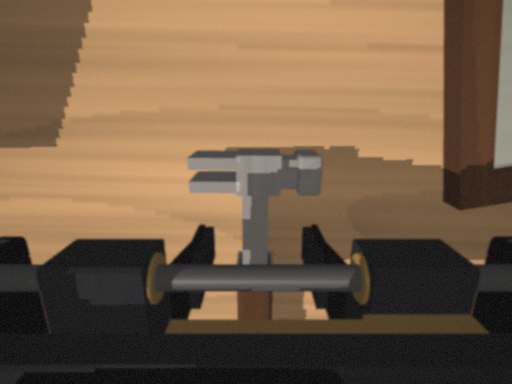

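The wrist view has the shank (255,230) between the fingertips at (207,235) and (313,235). The head is at (258,170), clear of the fingers. I'll check its position once more.

```bash
python3 - <<'E'
from h import *
z=load('w2')
print(ray(z,258,148.5,.028),ray(z,193,151.5,.028),ray(z,318,148.5,.028))
print(ray(z,242,215,.026),ray(z,269,215,.026),ray(z,243,250,.026),ray(z,268,250,.026))
P=pts(z);print(P[160,258],P[215,256],P[250,256])
m=(P[...,2]>.012)&(P[...,2]<.04);v,u=np.nonzero(m)
for c in(200,225,258,290,310): 
    k=v[u==c];print(c,k.min(),ray(z,c,k.min()-.5,.028).round(4))
E
```

```text
[ 0.50515417 -0.33594107  0.028     ] [ 0.50246218 -0.29905552  0.028     ] [ 0.50606203 -0.36988907  0.028     ]
[ 0.46382727 -0.32721357  0.026     ] [ 0.46428132 -0.3437651   0.026     ] [ 0.43999731 -0.32810578  0.026     ] [ 0.44044023 -0.34401742  0.026     ]
[ 0.49881488 -0.33611195  0.02930622] [ 0.46411095 -0.33579691  0.02612389] [ 0.43971408 -0.33638491  0.02503066]
200 153 [ 0.502 -0.303  0.028]
225 153 [ 0.5024 -0.3172  0.028 ]
258 151 [ 0.504 -0.336  0.028]
290 156 [ 0.5017 -0.3543  0.028 ]
310 152 [ 0.5042 -0.3655  0.028 ]
```

Emit:
step_arm([
  [-0.2, -0.14, -0.16, 0, 0.02, 0.02, 0.03],
  [-0.2, 0, 0, 0.3, 0, 0, 0],
  [-0.2, 0, 0, 0.3, 0, 0, 0],
  [-0.2, 0, 0, 0.26, 0, 0, 0],
  [-0.2, 0, 0, 0, 0, 0, 0],
  [0.2, 0, 0, 0, 0, 0, 0],
  [1, 0, 0, 0, 0, 0, 0],
  [1, 0, 0, 0, 0, 0, 0],
  [1, 0, 0, 0, 0, 0, 0],
  [1, 0, 0, 0, 0, 0, 0],
], squeeze=50)

```text
time: 3.25
position: [0.4538, -0.3357, 0.1959]
tool_rot: [0.714, -0.7, 0.002, -0.0]
ft_force: [-0.5, -0.1, 0.4]
grip_width: 0.0203
```

Emit:
step_arm([
  [1, 0, 0, 0, 0, 0, 0],
  [1, 0, 0, 0, 0, 0, 0],
  [1, 0, 0, -0.1, 0, 0, 0],
  [1, 0, 0, -0.4, 0, 0, 0],
  [1, 0, 0, -0.8, 0, 0, 0],
  [1, 0, 0, -0.8, 0, 0, 0],
  [1, 0, 0, -0.8, 0, 0, 0],
  [1, 0, 0, -0.8, 0, 0, 0],
  [1, 0, 0, -0.8, 0, 0, 0],
  [1, 0, 0, -0.4, 0, 0, 0],
])

```text
time: 4.25
position: [0.4536, -0.3353, 0.3203]
tool_rot: [0.714, -0.7, 0.003, 0.0]
ft_force: [1.3, -0.7, -1.9]
grip_width: 0.0154
```

```bash
python3 -c "
from h import *
snap('wrist','w3');p,R,o=tcp();print(p,R.as_matrix().round(4),o['ft_force'],o['moment'],o['grip_width'])"
```

```text
[ 0.4537991  -0.33549294  0.32113264] [[ 0.0205 -0.9998  0.0058]
 [-0.9998 -0.0205 -0.0059]
 [ 0.0061 -0.0057 -1.    ]] [ 0.56047061 -0.15713674 -1.95619581] [-0.06006928 -0.0351048  -0.0050086 ] 0.015690638031843333
```

View pics/w3.png

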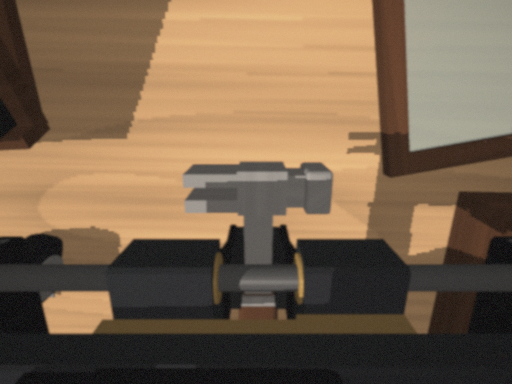

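The hammer is held by the shank, with its head at (258,188) straight ahead of the fingers. Now I'll measure how it sits in the hand.

```bash
python3 - <<'E'
from h import *
z=load('w3');P=pts(z);p,R,o=tcp()
Q=(P-p)@R.as_matrix()  # tool frame
def box(u0,u1,v0,v1): 
    X=Q[v0:v1,u0:u1].reshape(-1,3);return np.median(X,0)*1000
for n,b in dict(headmid=(245,280,170,178),clawU=(195,225,170,176),face=(312,328,168,176),shank0=(252,266,215,222),shank1=(252,266,245,255),handle=(245,272,308,316)).items(): print(n,box(*b).round(1))
m=(Q[...,2]>.155)&(Q[...,2]<.20);v,u=np.nonzero(m)
for c in(195,215,258,275,320):
    k=v[(u==c)&(v>140)];r=k.min();K=z['K'];
    print(c,r,(Q[r:r+4,c]*1000).round(1).tolist())
E
```

```text
headmid [  0.4 -45.3 168.8]
clawU [-27.  -44.9 172.3]
face [ 30.4 -46.  170.2]
shank0 [ -1.3 -20.  170.4]
shank1 [ -1.2  -1.1 170.4]
handle [ -1.5  38.7 168.3]
195 164 [[-39.4, -44.9, 195.1], [-38.6, -45.0, 191.4], [-38.0, -45.1, 188.1], [-37.7, -44.8, 186.9]]
215 164 [[-27.4, -45.0, 194.6], [-27.0, -44.9, 192.1], [-26.4, -45.1, 188.3], [-26.2, -44.9, 186.2]]
258 162 [[-1.7, -46.2, 194.9], [-1.7, -46.2, 191.5], [-1.6, -46.6, 186.6], [-1.6, -46.2, 185.7]]
275 162 [[8.4, -46.4, 193.9], [8.3, -46.2, 191.7], [8.1, -46.4, 187.9], [8.0, -46.3, 185.5]]
320 162 [[35.2, -46.3, 194.4], [34.4, -46.5, 190.4], [33.9, -46.5, 187.8], [33.2, -46.6, 184.4]]
```

```bash
cat >> h.py <<'E'
class Ins: pass
def ins(c=(.593,-.007,.12),yaw=3.2,tilt=25.):
    I=Ins();a=np.radians(yaw);b=np.radians(tilt)
    I.ex=np.array([np.cos(a)*np.cos(b),np.sin(a)*np.cos(b),np.sin(b)]);I.ez=np.array([-np.cos(a)*np.sin(b),-np.sin(a)*np.sin(b),np.cos(b)]);I.ey=np.cross(I.ez,I.ex)
    I.M=np.c_[I.ex,I.ey,I.ez];I.c=np.array(c)
    I.W=lambda q:I.c+I.M@(np.array(q)/1000.)     # insert mm -> world
    I.L=lambda X:(np.array(X)-I.c)@I.M*1000
    I.T=np.c_[-I.ey,-I.ex,-I.ez]  # tool orientation
    return I
E
python3 -c "
from h import *
I=ins();t=I.W([-30,0,150+182]);print(t)
plan(t,I.T,15)"
```

```text
[ 0.42576267 -0.01635002  0.40821564]
t 4.3 F [ 0.6 -0.2 -2. ] w 0.0157
total shift tool mm [-319.1   21.   -89.1] turn deg [24.68 -0.79 -1.92]
[-0.851, 0.056, -0.238, 0.206, -0.007, -0.016]
[-0.851, 0.047, -0.238, 0.206, -0.007, -0.016]
[-0.852, 0.038, -0.239, 0.206, -0.007, -0.016]
[-0.852, 0.03, -0.239, 0.206, -0.007, -0.016]
[-0.852, 0.021, -0.239, 0.206, -0.007, -0.016]
[-0.852, 0.012, -0.239, 0.206, -0.007, -0.016]
[-0.853, 0.003, -0.238, 0.206, -0.007, -0.016]
[-0.853, -0.005, -0.237, 0.206, -0.007, -0.016]
[-0.853, -0.014, -0.236, 0.206, -0.007, -0.016]
[-0.853, -0.023, -0.235, 0.206, -0.007, -0.016]
[-0.853, -0.031, -0.233, 0.206, -0.007, -0.016]
[-0.854, -0.04, -0.232, 0.206, -0.007, -0.016]
[-0.854, -0.048, -0.23, 0.206, -0.007, -0.016]
[-0.854, -0.057, -0.227, 0.206, -0.007, -0.016]
[-0.854, -0.065, -0.225, 0.206, -0.007, -0.016]
```

Emit:
step_arm([
  [1, -0.3, 0.06, -0.5, 0.1, 0, -0.01],
  [1, -0.6, 0.05, -0.5, 0.2, 0, -0.02],
  [1, -0.85, 0.04, -0.5, 0.2, -0.01, -0.02],
  [1, -0.85, 0.03, -0.4, 0.2, -0.01, -0.02],
  [1, -0.85, 0.02, -0.3, 0.2, -0.01, -0.02],
  [1, -0.85, 0.01, -0.2, 0.2, -0.01, -0.02],
  [1, -0.85, 0, -0.2, 0.2, -0.01, -0.02],
  [1, -0.85, 0, -0.2, 0.2, -0.01, -0.02],
  [1, -0.85, 0, -0.2, 0.2, -0.01, -0.02],
  [1, -0.85, 0, -0.1, 0.2, -0.01, -0.02],
])

```text
time: 5.3
position: [0.4352, -0.1414, 0.3955]
tool_rot: [0.717, -0.684, 0.091, -0.099]
ft_force: [-0.5, -0.8, -2.6]
grip_width: 0.0157
```

```bash
python3 -c "
from h import *
I=ins();t=I.W([-30,0,150+182])
plan(t,I.T,9)"
```

```text
t 5.3 F [-0.5 -0.8 -2.6] w 0.0157
total shift tool mm [-125.4    0.   -12.5] turn deg [ 9.52  0.12 -0.48]
[-0.557, 0.0, -0.056, 0.132, 0.002, -0.007]
[-0.557, -0.001, -0.056, 0.132, 0.002, -0.007]
[-0.557, -0.003, -0.056, 0.132, 0.002, -0.007]
[-0.557, -0.005, -0.056, 0.132, 0.002, -0.007]
[-0.557, -0.006, -0.056, 0.132, 0.002, -0.007]
[-0.557, -0.008, -0.056, 0.132, 0.002, -0.007]
[-0.557, -0.009, -0.056, 0.132, 0.002, -0.007]
[-0.557, -0.011, -0.056, 0.132, 0.002, -0.007]
[-0.557, -0.012, -0.056, 0.132, 0.002, -0.007]
```

Emit:
step_arm([
  [1, -0.6, 0, -0.06, 0.135, 0, -0.01],
  [1, -0.6, 0, -0.06, 0.135, 0, -0.01],
  [1, -0.6, 0, -0.06, 0.135, 0, -0.01],
  [1, -0.6, 0, -0.06, 0.135, 0, -0.01],
  [1, -0.6, 0, -0.06, 0.135, 0, -0.01],
  [1, -0.6, 0, -0.06, 0.135, 0, -0.01],
  [1, -0.6, 0, -0.06, 0.135, 0, 0],
  [1, -0.5, 0, -0.06, 0.135, 0, 0],
  [1, -0.2, 0, 0, 0.1, 0, 0],
  [1, 0, 0, 0, 0, 0, 0],
])

```text
time: 6.3
position: [0.4249, -0.0203, 0.4068]
tool_rot: [0.71, -0.671, 0.147, -0.157]
ft_force: [-0.4, 0.7, -3.2]
grip_width: 0.0154
```

```bash
python3 -c "
from h import *
I=ins();t=I.W([-30,0,150+182])
plan(t,I.T,1);snap('wrist','w4')"
```

```text
t 6.3 F [-0.4  0.7 -3.2] w 0.0154
total shift tool mm [-3.9 -1.5 -0.8] turn deg [0.19 0.15 0.04]
[-0.157, -0.061, -0.032, 0.024, 0.018, 0.005]
```

View pics/w4.png

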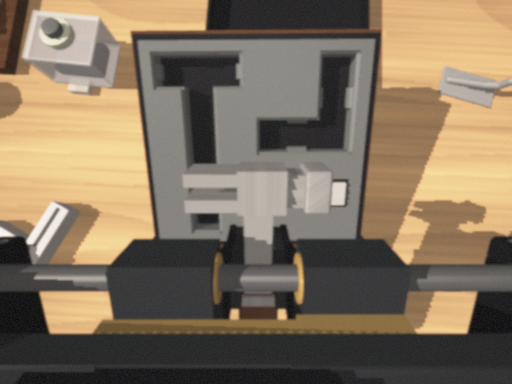

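The wrist view shows the insert: the T cutout's head slot at (160–240, 52–85) and stem at x 190–215, and the L cutout at (325–357, 52–150) and (258–330, 120–150). The held hammer's head is at (258,188). I'll fit the plane and edges.

```bash
cat > insfit.py <<'E'
from h import *
import sys
z=load(sys.argv[1]);P=pts(z);p=z['p']
I0=ins();q=(P-I0.c)@I0.M*1000
hsv=cv2.cvtColor(p,cv2.COLOR_RGB2HSV)
m=(abs(q[...,2])<8)&(abs(q[...,0])<125)&(abs(q[...,1])<135)&(hsv[...,2]>70)&(hsv[...,1]<60);m[235:]=0
X=P[m];
for _ in range(4):
    c=X.mean(0);n=np.linalg.svd(X-c,full_matrices=False)[2][2];n*=np.sign(n[2]);X=X[abs((X-c)@n)<.0025]
print('n',n.round(4),'tilt',np.degrees(np.arccos(n[2])).round(2),'yaw',np.degrees(np.arctan2(-n[1],-n[0])).round(2),'face off from I0 mm',((c-I0.c)@n*1000).round(2),len(X))
K=np.array(z['K']);R=np.array(z['R']);t=np.array(z['t']);o=-R.T@t
def onface(u,v):
    w=R.T@np.array([(u-K[0,2])/K[0,0],(v-K[1,2])/K[1,1],1.]);return o+w*((c-o)@n)/(w@n)
g=((hsv[...,2]>70)&(hsv[...,1]<60)).astype(np.uint8)
L=[];Rr=[];T=[]
for v in range(50,150,4):
    a=np.nonzero(g[v,120:200])[0];L.append(onface(120+a.min()-.5,v))
    b=np.nonzero(g[v,330:395])[0];Rr.append(onface(330+b.max()+.5,v))
for u in range(160,360,5):
    a=np.nonzero(g[25:60,u])[0];T.append(onface(u,25+a.min()-.5))
L,Rr,T=[ (np.array(a)-I0.c)@I0.M*1000 for a in(L,Rr,T)]
for nm,a,i,j in(('L',L,0,1),('R',Rr,0,1),('T',T,1,0)):
    f=np.polyfit(a[:,i],a[:,j],1);r=a[:,j]-np.polyval(f,a[:,i]);k=abs(r)<1.5;f=np.polyfit(a[k,i],a[k,j],1)
    print(nm,'slope deg',np.degrees(np.arctan(f[0])).round(2),'at0',f[1].round(2),k.sum(),len(k),r.std().round(2))
np.save('face.npy',np.r_[c,n])
# cutout edges printed in I0 coordinates
dark=(q[...,2]<-6)
for v in (60,70,100,115,130,140):
    row=g[v];e=np.nonzero(np.diff(row.astype(int)))[0];print(v,[(int(u),*((onface(u+.5,v)-I0.c)@I0.M*1000)[:2].round(1)) for u in e if 130<u<390])
E
python3 insfit.py w4
```

```text
n [-0.4207 -0.0276  0.9068] tilt 24.94 yaw 3.75 face off from I0 mm -0.27 23288
L slope deg 0.57 at0 113.72 25 25 0.3
R slope deg 0.23 at0 -113.96 25 25 0.29
T slope deg -0.43 at0 106.91 40 40 0.25
60 [(137, np.float64(87.6), np.float64(115.0)), (153, np.float64(87.7), np.float64(99.5)), (238, np.float64(87.8), np.float64(17.2)), (321, np.float64(87.9), np.float64(-63.1)), (351, np.float64(87.9), np.float64(-92.2)), (373, np.float64(87.9), np.float64(-113.5))]
70 [(139, np.float64(78.6), np.float64(114.1)), (161, np.float64(78.7), np.float64(92.6)), (234, np.float64(78.8), np.float64(21.3)), (321, np.float64(78.9), np.float64(-63.7)), (348, np.float64(78.9), np.float64(-90.1)), (372, np.float64(79.0), np.float64(-113.5))]
100 [(142, np.float64(50.7), np.float64(114.3)), (185, np.float64(50.7), np.float64(71.1)), (212, np.float64(50.8), np.float64(44.0)), (321, np.float64(50.9), np.float64(-65.5)), (343, np.float64(50.9), np.float64(-87.6)), (369, np.float64(51.0), np.float64(-113.7))]
115 [(144, np.float64(36.1), np.float64(113.9)), (186, np.float64(36.1), np.float64(71.1)), (212, np.float64(36.2), np.float64(44.7)), (318, np.float64(36.3), np.float64(-63.4)), (344, np.float64(36.4), np.float64(-89.9)), (368, np.float64(36.4), np.float64(-114.3))]
130 [(146, np.float64(21.1), np.float64(113.5)), (187, np.float64(21.1), np.float64(71.1)), (213, np.float64(21.2), np.float64(44.3)), (258, np.float64(21.2), np.float64(-2.3)), (343, np.float64(21.3), np.float64(-90.1)), (366, np.float64(21.4), np.float64(-113.9))]
140 [(147, np.float64(10.8), np.float64(113.6)), (188, np.float64(10.9), np.float64(70.8)), (214, np.float64(10.9), np.float64(43.7)), (258, np.float64(11.0), np.float64(-2.3)), (342, np.float64(11.1), np.float64(-90.0)), (365, np.float64(11.1), np.float64(-114.0))]
```

```bash
cat >> insfit.py <<'E'
print('cols')
I1=ins((I0.c),3.6)
for u in (168,180,200,225,232,265,275,290,300,335,340):
    col=g[:,u];e=np.nonzero(np.diff(col.astype(int)))[0];print(u,[(int(v),*((onface(u,v+.5)-I1.c)@I1.M*1000)[:2].round(1).tolist()) for v in e if 28<v<165])
E
python3 insfit.py w4 | sed -n '/cols/,$p'
```

```text
cols
168 [(38, 107.0, 83.2), (55, 92.2, 84.6), (85, 65.0, 87.1)]
180 [(38, 106.9, 71.8), (55, 92.1, 73.0), (85, 64.9, 75.2)]
200 [(38, 106.8, 52.8), (55, 92.0, 53.7), (162, -12.5, 60.2)]
225 [(38, 106.7, 29.1), (55, 91.9, 29.6), (85, 64.7, 30.6)]
232 [(38, 106.7, 22.4), (55, 91.9, 22.9), (84, 65.6, 23.7)]
265 [(37, 107.4, -8.9), (119, 31.7, -9.1), (149, 1.0, -9.1)]
275 [(37, 107.3, -18.4), (119, 31.7, -19.3), (148, 2.0, -19.7)]
290 [(38, 106.4, -32.7), (121, 29.6, -34.7), (145, 5.1, -35.4)]
300 [(37, 107.2, -42.1), (121, 29.6, -45.0), (145, 5.0, -45.9)]
335 [(37, 107.1, -75.4), (54, 92.3, -76.4), (148, 1.7, -82.8)]
340 [(37, 107.0, -80.1), (54, 92.3, -81.2), (148, 1.7, -88.1)]
```

```bash
python3 -c "
import cv2
i=cv2.imread('pics/w4.png')[25:240,130:390];cv2.imwrite('pics/w4c.png',cv2.resize(i,None,fx=2.7,fy=2.7,interpolation=cv2.INTER_CUBIC))"
```

```text
(no output)
```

View pics/w4c.png

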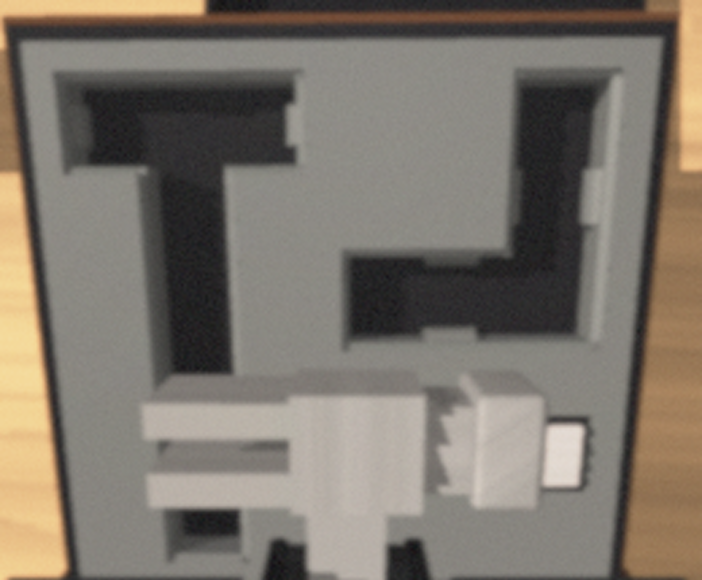

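```bash
cat >> h.py <<'E'
def I1():
    I=ins();return ins(I.c+I.M@np.array([.5,-.4,-.3])/1000,3.6,25.)
def hold(seat,g,T):  # TCP for held point at insert mm seat
    return I1().W(seat)-np.array(T)@(np.array(g)/1000.)
E
python3 -c "
from h import *
I=I1();print(I.c)
plan(hold([41,58,60],[-1.4,2.4,182.4],I.T),I.T,6)"
```

```text
[ 0.59360136 -0.007367    0.11993942]
t 6.35 F [-0.8 -0.2 -3.3] w 0.0154
total shift tool mm [-60.  -75.1  88.8] turn deg [ 0.18 -0.06 -0.35]
[-0.4, -0.501, 0.592, 0.004, -0.001, -0.007]
```

Emit:
step_arm([
  [1, -0.4, -0.5, 0.3, 0.02, 0, -0.04],
  [1, -0.4, -0.5, 0.4, 0, 0, 0],
  [1, -0.4, -0.5, 0.5, 0, 0, 0],
  [1, -0.4, -0.5, 0.6, 0, 0, 0],
  [1, -0.4, -0.5, 0.6, 0, 0, 0],
  [1, -0.4, -0.5, 0.6, 0, 0, 0],
  [1, 0, 0, 0.5, 0, 0, 0],
  [1, 0, 0, 0.05, 0, 0, 0],
  [1, 0, 0, 0, 0, 0, 0],
  [1, 0, 0, 0, 0, 0, 0],
])

```text
time: 7.35
position: [0.5263, 0.0446, 0.3581]
tool_rot: [0.711, -0.669, 0.148, -0.157]
ft_force: [0.5, -0.6, -2.8]
grip_width: 0.0153
```

```bash
python3 -c "
from h import *
I=I1()
plan(hold([41,58,30],[-1.4,2.4,182.4],I.T),I.T,1);snap('wrist','w5');snap('scene','s5');snap('side','d5')"
python3 -c "
import cv2
a=cv2.imread('pics/w5.png');b=cv2.imread('pics/side0.png')
s=cv2.imread('pics/s5.png')[160:250,220:340];d=cv2.imread('pics/d5.png')[130:220,190:310]
cv2.imwrite('pics/c5.png',cv2.resize(cv2.hconcat([s,d]),None,fx=3.2,fy=3.2,interpolation=cv2.INTER_CUBIC))"
```

```text
t 7.35 F [ 0.5 -0.6 -2.8] w 0.0153
total shift tool mm [-0.5 -0.7 30.5] turn deg [ 0.07 -0.07 -0.12]
[-0.021, -0.029, 1.219, 0.009, -0.009, -0.015]
```

View pics/w5.png

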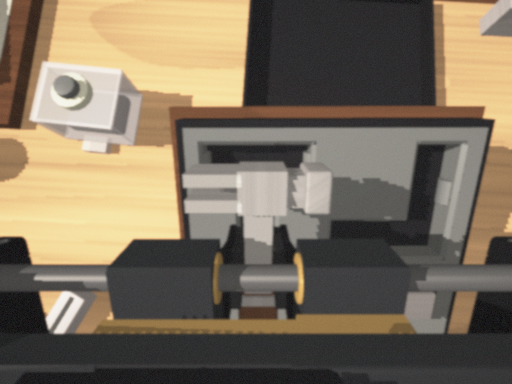

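View pics/c5.png

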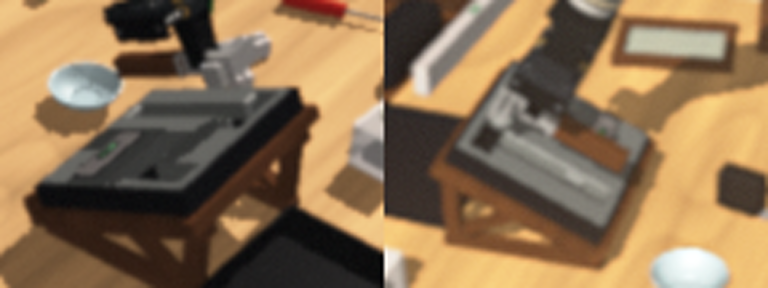

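The head is over its slot (slot top edge at row 143) and parallel to the face in both side crops. I'll lower to about 2 mm above the face and look again.

Emit:
step_arm([
  [1, -0.02, -0.03, 0.2, 0.01, -0.01, -0.015],
  [1, 0, 0, 0.2, 0, 0, 0],
  [1, 0, 0, 0.2, 0, 0, 0],
  [1, 0, 0, 0.2, 0, 0, 0],
  [1, 0, 0, 0.2, 0, 0, 0],
  [1, 0, 0, 0.2, 0, 0, 0],
  [1, 0, 0, 0.16, 0, 0, 0],
  [1, 0, 0, 0.08, 0, 0, 0],
  [1, 0, 0, 0, 0, 0, 0],
  [1, 0, 0, 0, 0, 0, 0],
])

```text
time: 8.5
position: [0.5427, 0.0467, 0.3258]
tool_rot: [0.712, -0.668, 0.148, -0.158]
ft_force: [0.4, -0.9, -3.0]
grip_width: 0.0156
```

```bash
python3 -c "
from h import *
I=I1()
plan(hold([41,58,24],[-1.4,2.4,182.4],I.T),I.T,1);snap('wrist','w6')
i=cv2.imread('pics/w6.png')[90:330,130:450];cv2.imwrite('pics/w6c.png',cv2.resize(i,None,fx=2.4,fy=2.4,interpolation=cv2.INTER_CUBIC))"
```

```text
t 8.5 F [ 0.4 -0.9 -3. ] w 0.0156
total shift tool mm [0.6 0.6 0.2] turn deg [-0.05  0.02  0.05]
[0.022, 0.025, 0.008, -0.006, 0.003, 0.006]
```

View pics/w6c.png

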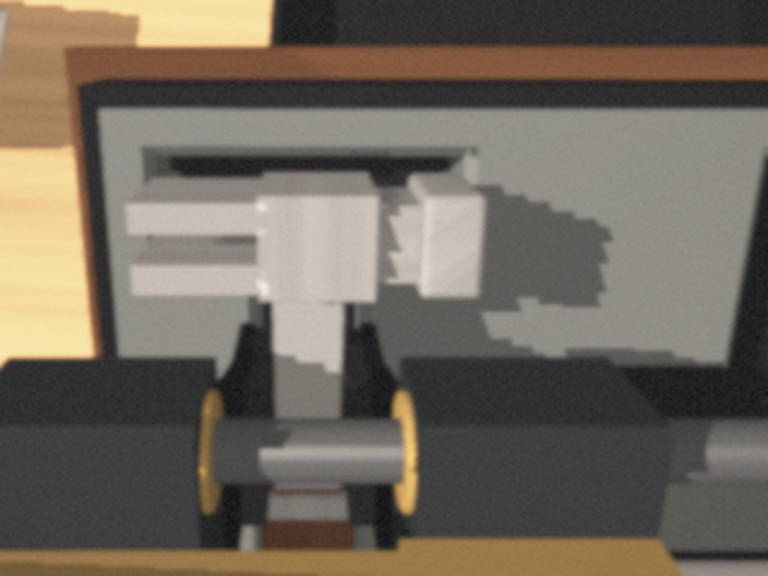

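```bash
python3 - <<'E'
from h import *
z=load('w6');I=I1();K=np.array(z['K']);R=np.array(z['R']);t=np.array(z['t']);o=-R.T@t
def at(cx,cy,h):
    u,v=130+cx/2.4,90+cy/2.4
    w=R.T@np.array([(u-K[0,2])/K[0,0],(v-K[1,2])/K[1,1],1.]);oi=I.L(o);wi=w@I.M;return (oi+wi*(h-oi[2])/wi[2]).round(1)
print('slot top edge',at(300,148,0),'left corner',at(143,148,0),'right',at(476,148,0))
print('face top edge',at(300,107,0))
q=(pts(z)-I.c)@I.M*1000
for nm,cx in(('claw',190),('mid',310),('face',445)):
    u=int(130+cx/2.4);print(nm,[q[v,u].round(1).tolist() for v in range(150,176,2)])
for v in (178,184,208): print(v,[(u,*q[v,u].round(1).tolist()) for u in (178,182,184,186,188,192,325,328,330,332,334)])
for v in(222,228,240): print('shank',v,[(u,*q[v,u].round(1).tolist()) for u in range(238,280,5)])
E
```

```text
slot top edge [95.2 60.4  0. ] left corner [ 95.1 101.9   0. ] right [95.3 14.   0. ]
face top edge [105.8  60.4   0. ]
claw [[96.2, 89.5, 0.2], [94.7, 89.7, -1.0], [93.2, 90.1, -2.8], [88.8, 93.2, -20.8], [87.1, 93.4, -22.0], [85.6, 93.6, -22.5], [84.2, 93.6, -22.1], [89.5, 87.9, 11.8], [89.8, 86.8, 18.8], [89.6, 86.1, 23.5], [89.4, 85.3, 28.1], [89.5, 84.5, 33.3], [89.6, 83.7, 38.2]]
mid [[96.4, 57.9, 1.0], [94.8, 57.9, -1.3], [93.2, 57.9, -2.7], [88.4, 57.8, -23.2], [87.4, 57.8, -21.1], [85.7, 57.8, -22.3], [91.1, 57.9, 13.4], [91.2, 57.9, 20.0], [91.0, 57.9, 24.7], [91.2, 58.0, 30.8], [91.1, 58.0, 35.5], [90.7, 58.0, 38.5], [89.7, 58.0, 38.4]]
face [[96.1, 22.3, -1.3], [95.0, 22.4, -0.5], [93.4, 21.9, -2.4], [88.8, 18.1, -21.8], [87.3, 18.0, -22.1], [85.8, 17.8, -22.4], [91.0, 24.5, 12.6], [91.2, 25.8, 19.5], [91.1, 26.8, 24.7], [91.1, 27.7, 29.9], [91.1, 28.7, 35.3], [90.8, 29.3, 38.7], [89.5, 29.0, 37.4]]
178 [(178, 78.1, 110.3, 0.9), (182, 87.5, 97.7, 38.5), (184, 87.6, 96.6, 38.8), (186, 87.7, 95.5, 39.1), (188, 87.7, 94.4, 39.1), (192, 87.6, 92.5, 38.7), (325, 87.8, 24.1, 39
[... 670 characters left out ...]
 [(238, 43.3, 72.7, -9.4), (243, 62.3, 66.6, 36.5), (248, 62.0, 63.9, 35.7), (253, 62.6, 61.2, 37.1), (258, 62.2, 58.4, 36.2), (263, 62.5, 55.7, 36.8), (268, 62.2, 53.0, 36.1), (273, 38.4, 47.1, -21.5), (278, 41.0, 43.8, -15.2)]
shank 228 [(238, 54.4, 70.2, 26.6), (243, 58.9, 66.7, 36.8), (248, 58.9, 63.9, 36.8), (253, 58.7, 61.2, 36.4), (258, 59.1, 58.4, 37.2), (263, 58.9, 55.7, 36.8), (268, 58.6, 52.9, 36.1), (273, 54.3, 49.6, 26.3), (278, 54.7, 46.8, 27.2)]
shank 240 [(238, 54.2, 69.1, 42.1), (243, 54.6, 66.4, 42.9), (248, 51.2, 64.0, 35.8), (253, 51.8, 61.2, 37.0), (258, 51.4, 58.4, 36.2), (263, 51.6, 55.6, 36.7), (268, 52.0, 52.9, 37.3), (273, 54.0, 50.3, 41.6), (278, 54.6, 47.8, 42.9)]
```

The head front is at x≈91 (it should be 90) and y is about +0.4 off, with no visible turn error. I'll correct that and lower it onto the ribs.

Emit:
step_arm([
  [1, 0.02, 0.04, 0.1, 0, 0, 0],
  [1, 0, 0, 0.1, 0, 0, 0],
  [1, 0, 0, 0.1, 0, 0, 0],
  [1, 0, 0, 0.1, 0, 0, 0],
  [1, 0, 0, 0.08, 0, 0, 0],
  [1, 0, 0, 0.06, 0, 0, 0],
  [1, 0, 0, 0.04, 0, 0, 0],
  [1, 0, 0, 0, 0, 0, 0],
  [1, 0, 0, 0, 0, 0, 0],
  [1, 0, 0, 0, 0, 0, 0],
])

```text
time: 9.55
position: [0.5479, 0.0465, 0.3123]
tool_rot: [0.712, -0.668, 0.148, -0.158]
ft_force: [0.1, -0.1, -3.3]
grip_width: 0.0156
```

```bash
python3 -c "
from h import *
I=I1()
plan(hold([41,58,9.5],[-1.4,2.4,182.4],I.T),I.T,1);snap('wrist','w7')
i=cv2.imread('pics/w7.png')[90:330,130:450];cv2.imwrite('pics/w7c.png',cv2.resize(i,None,fx=2.4,fy=2.4,interpolation=cv2.INTER_CUBIC))"
```

```text
t 9.55 F [ 0.1 -0.1 -3.3] w 0.0156
total shift tool mm [ 0.1 -0.4  0.3] turn deg [-0.05  0.02  0.05]
[0.002, -0.015, 0.011, -0.007, 0.003, 0.006]
```

View pics/w7c.png

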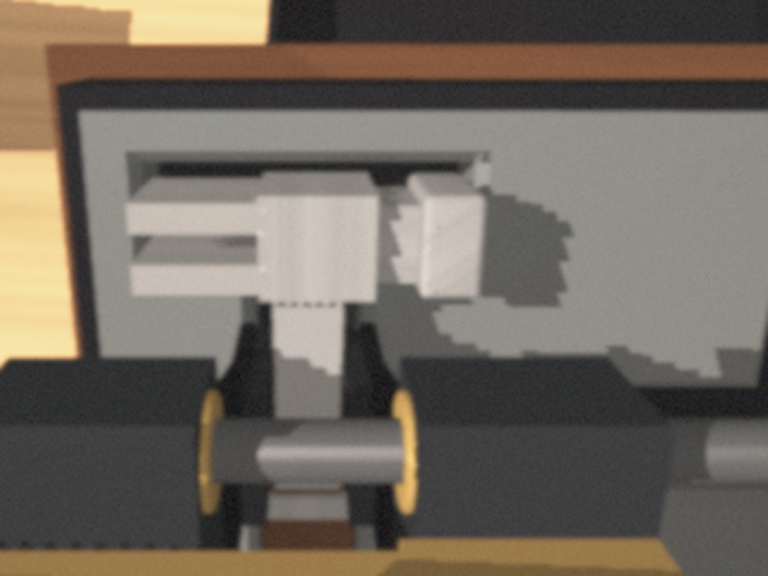

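The head is entering its slot evenly with no contact force. I'll go on to the ribs.

Emit:
step_arm([
  [1, 0, 0, 0.06, 0, 0, 0],
  [1, 0, 0, 0.06, 0, 0, 0],
  [1, 0, 0, 0.06, 0, 0, 0],
  [1, 0, 0, 0.03, 0, 0, 0],
  [1, 0, 0, 0, 0, 0, 0],
  [1, 0, 0, 0, 0, 0, 0],
  [1, 0, 0, 0, 0, 0, 0],
  [1, 0, 0, 0, 0, 0, 0],
  [1, 0, 0, 0, 0, 0, 0],
  [1, 0, 0, 0, 0, 0, 0],
])

```text
time: 10.6
position: [0.5501, 0.0467, 0.3075]
tool_rot: [0.712, -0.668, 0.148, -0.158]
ft_force: [-1.9, -0.9, -0.3]
grip_width: 0.0151
```

```bash
python3 -c "
from h import *
I=I1()
plan(hold([41,58,5],[-1.4,2.4,182.4],I.T),I.T,1)"
```

```text
t 10.6 F [-1.9 -0.9 -0.3] w 0.0151
total shift tool mm [ 0.  -0.3 -0.5] turn deg [-0.06  0.02  0.05]
[0.002, -0.014, -0.019, -0.007, 0.003, 0.007]
```

The load has come off at the rib height, so it is resting on the ribs. Releasing and backing off.

Emit:
step_arm([
  [0.4, 0, 0, 0, 0, 0, 0],
  [0, 0, 0, 0, 0, 0, 0],
  [-0.2, 0, 0, 0, 0, 0, 0],
  [-0.2, 0, 0, 0, 0, 0, 0],
  [-0.2, 0, 0, -0.1, 0, 0, 0],
  [-0.2, 0, 0, -0.3, 0, 0, 0],
  [-0.2, 0, 0, -0.8, 0, 0, 0],
  [-0.2, 0, 0, -0.8, 0, 0, 0],
  [0.5, 0, 0, -0.8, 0, 0, 0],
  [1, 0, 0, 0, 0, 0, 0],
])

```text
time: 11.6
position: [0.5202, 0.0448, 0.3734]
tool_rot: [0.712, -0.667, 0.15, -0.159]
ft_force: [0.6, -0.4, -0.2]
grip_width: 0.0426
```

```bash
python3 -c "
from h import *
I=I1()
plan(I.W([78,58,40+182]),I.T,1);snap('wrist','w8')"
```

```text
t 11.6 F [ 0.6 -0.4 -0.2] w 0.0426
total shift tool mm [ -1.3 -34.1  37.5] turn deg [-0.32 -0.03  0.08]
[-0.05, -1.363, 1.499, -0.04, -0.004, 0.009]
```

View pics/w8.png

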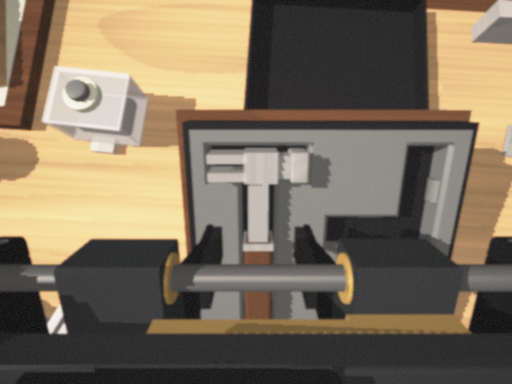

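The hammer sits in the T cutout, head at (258,165) and squared up. Now I'll press the head: shut the fingers and go over head_press.

Emit:
step_arm([
  [1, -0.05, -0.35, 0.1, -0.04, 0, 0.01],
  [1, 0, -0.35, 0.3, 0, 0, 0],
  [1, 0, -0.35, 0.3, 0, 0, 0],
  [1, 0, -0.31, 0.3, 0, 0, 0],
  [1, 0, 0, 0.3, 0, 0, 0],
  [1, 0, 0, 0.3, 0, 0, 0],
  [1, 0, 0, 0.3, 0, 0, 0],
  [1, 0, 0, 0.2, 0, 0, 0],
  [1, 0, 0, 0, 0, 0, 0],
  [1, 0, 0, 0, 0, 0, 0],
])

```text
time: 12.65
position: [0.5731, 0.0493, 0.3373]
tool_rot: [0.712, -0.669, 0.146, -0.156]
ft_force: [0.0, 0.2, 0.7]
grip_width: 0.0006
```

```bash
python3 -c "
from h import *
I=I1()
plan(I.W([78,58,19+182]),I.T,1)"
```

```text
t 12.65 F [0.  0.2 0.7] w 0.0006
total shift tool mm [-0.1 -1.5  3.2] turn deg [ 0.3   0.03 -0.04]
[-0.004, -0.06, 0.127, 0.037, 0.003, -0.005]
```

Emit:
step_arm([
  [1, 0, -0.06, 0.06, 0.04, 0, 0],
  [1, 0, 0, 0.04, 0, 0, 0],
  [1, 0, 0, 0.04, 0, 0, 0],
  [1, 0, 0, 0.04, 0, 0, 0],
  [1, 0, 0, 0.04, 0, 0, 0],
  [1, 0, 0, 0.04, 0, 0, 0],
  [1, 0, 0, 0.04, 0, 0, 0],
  [1, 0, 0, 0.04, 0, 0, 0],
  [1, 0, 0, 0, 0, 0, 0],
  [1, 0, 0, 0, 0, 0, 0],
])

```text
time: 13.65
position: [0.5784, 0.0495, 0.3306]
tool_rot: [0.711, -0.668, 0.149, -0.158]
ft_force: [0.2, -3.0, 3.8]
grip_width: -0.0001
```

```bash
python3 -c "
from h import *
I=I1();p,R,o=tcp();print((R.inv().apply(o['ft_force'])).round(1))
plan(I.W([78,58,6+182]),I.T,1)"
```

```text
[ 3.  -1.6 -3.4]
t 13.65 F [ 0.2 -3.   3.8] w -0.0001
total shift tool mm [-0.3  0.5  7.8] turn deg [-0.11 -0.   -0.03]
[-0.013, 0.022, 0.312, -0.013, -0.001, -0.004]
```

Emit:
step_arm([
  [1, 0, 0, 0.04, 0, 0, 0],
  [1, 0, 0, 0.04, 0, 0, 0],
  [1, 0, 0, 0.04, 0, 0, 0],
  [1, 0, 0, 0.04, 0, 0, 0],
  [1, 0, 0, 0.04, 0, 0, 0],
  [1, 0, 0, 0.03, 0, 0, 0],
  [1, 0, 0, 0.03, 0, 0, 0],
  [1, 0, 0, 0.02, 0, 0, 0],
  [1, 0, 0, 0, 0, 0, 0],
  [1, 0, 0, 0, 0, 0, 0],
])

```text
time: 14.65
position: [0.5805, 0.0509, 0.3252]
tool_rot: [0.712, -0.668, 0.148, -0.159]
ft_force: [-4.9, 3.7, 13.6]
grip_width: 0.0005
```

```bash
python3 -c "
from h import *
I=I1();p,R,o=tcp();print((R.inv().apply(o['ft_force'])).round(1))
plan(I.W([78,58,6+182]),I.T,1)"
```

```text
[ -4.   -1.6 -14.3]
t 14.65 F [-4.9  3.7 13.6] w 0.0005
total shift tool mm [0.9 0.2 2. ] turn deg [-0.06  0.11 -0.02]
[0.038, 0.009, 0.081, -0.008, 0.013, -0.003]
```

Emit:
step_arm([
  [1, 0, 0, 0.03, 0, 0, 0],
  [1, 0, 0, 0.03, 0, 0, 0],
  [1, 0, 0, 0.03, 0, 0, 0],
  [1, 0, 0, 0.02, 0, 0, 0],
  [1, 0, 0, 0, 0, 0, 0],
  [1, 0, 0, 0, 0, 0, 0],
  [1, 0, 0, 0, 0, 0, 0],
  [1, 0, 0, 0, 0, 0, 0],
  [1, 0, 0, 0, 0, 0, 0],
  [1, 0, 0, 0, 0, 0, 0],
])

```text
time: 15.65
position: [0.5799, 0.0508, 0.3238]
tool_rot: [0.712, -0.668, 0.147, -0.158]
ft_force: [-15.2, 0.5, 25.2]
grip_width: 0.0005
```

```bash
python3 -c "
from h import *
I=I1();p,R,o=tcp();print((R.inv().apply(o['ft_force'])).round(1))
plan(I.W([78,58,6+182]),I.T,1)"
```

```text
[ -1.6   3.1 -29.2]
t 15.65 F [-15.2   0.5  25.2] w 0.0005
total shift tool mm [ 0.9 -0.9  0.9] turn deg [0.11 0.13 0.03]
[0.038, -0.037, 0.037, 0.013, 0.016, 0.004]
```

The head has reached the floor at 29 N. Next is the handle.

Emit:
step_arm([
  [1, 0, 0, -0.3, 0, 0, 0],
  [1, 0, 0, -0.8, 0, 0, 0],
  [1, 0, 0.4, -0.3, 0, 0, 0],
  [1, 0, 0.8, 0, 0, 0, 0],
  [1, 0, 0.8, 0, 0, 0, 0],
  [1, 0, 0.8, 0, 0, 0, 0],
  [1, 0, 0.8, 0, 0, 0, 0],
  [1, 0, 0.8, 0, 0, 0, 0],
  [1, 0, 0.5, 0, 0, 0, 0],
  [1, 0, 0, 0, 0, 0, 0],
])

```text
time: 16.65
position: [0.4539, 0.0424, 0.2997]
tool_rot: [0.712, -0.669, 0.145, -0.156]
ft_force: [-0.2, 0.2, 0.5]
grip_width: 0.0003
```

```bash
python3 -c "
from h import *
I=I1();snap('wrist','w9')
q=(pts(load('w9'))-I.c)@I.M*1000
plan(I.W([-45,58,22+182]),I.T,1)"
```

```text
t 16.7 F [0.4 0.9 1. ] w 0.0007
total shift tool mm [ 0.1 -0.9 16.5] turn deg [ 0.17  0.06 -0.09]
[0.005, -0.035, 0.661, 0.022, 0.008, -0.011]
```

View pics/w9.png

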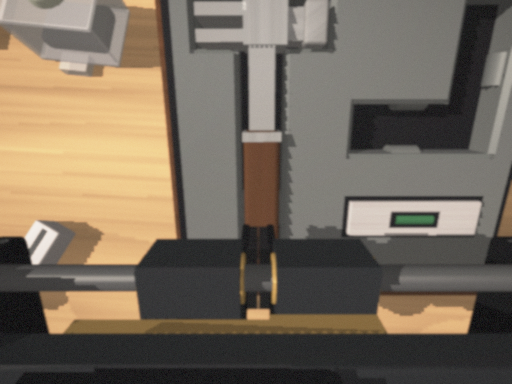

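The head is down at (263,22), and the fingertips are over the handle at (258,235), in line with it. Pressing the handle.

Emit:
step_arm([
  [1, 0, -0.04, 0.2, 0.02, 0, 0],
  [1, 0, 0, 0.2, 0, 0, 0],
  [1, 0, 0, 0.2, 0, 0, 0],
  [1, 0, 0, 0.06, 0, 0, 0],
  [1, 0, 0, 0.04, 0, 0, 0],
  [1, 0, 0, 0.04, 0, 0, 0],
  [1, 0, 0, 0.04, 0, 0, 0],
  [1, 0, 0, 0.04, 0, 0, 0],
  [1, 0, 0, 0, 0, 0, 0],
  [1, 0, 0, 0, 0, 0, 0],
])

```text
time: 17.7
position: [0.4663, 0.0427, 0.2833]
tool_rot: [0.711, -0.668, 0.149, -0.159]
ft_force: [0.3, -0.5, 0.2]
grip_width: 0.0005
```

```bash
python3 -c "
from h import *
I=I1();p,R,o=tcp();print((R.inv().apply(o['ft_force'])).round(1))
plan(I.W([-45,58,6+182]),I.T,1)"
```

```text
[ 0.5 -0.3 -0.1]
t 17.7 F [ 0.3 -0.5  0.2] w 0.0005
total shift tool mm [-0.   1.8 12.4] turn deg [-0.21  0.02 -0.03]
[-0.001, 0.07, 0.496, -0.026, 0.003, -0.004]
```

Emit:
step_arm([
  [1, 0, 0.06, 0.04, -0.02, 0, 0],
  [1, 0, 0, 0.04, 0, 0, 0],
  [1, 0, 0, 0.04, 0, 0, 0],
  [1, 0, 0, 0.04, 0, 0, 0],
  [1, 0, 0, 0.04, 0, 0, 0],
  [1, 0, 0, 0.04, 0, 0, 0],
  [1, 0, 0, 0.04, 0, 0, 0],
  [1, 0, 0, 0.04, 0, 0, 0],
  [1, 0, 0, 0, 0, 0, 0],
  [1, 0, 0, 0, 0, 0, 0],
])

```text
time: 18.7
position: [0.4683, 0.0429, 0.2753]
tool_rot: [0.712, -0.668, 0.148, -0.158]
ft_force: [-1.0, 0.3, -0.5]
grip_width: 0.0003
```

```bash
python3 -c "
from h import *
I=I1();p,R,o=tcp();print((R.inv().apply(o['ft_force'])).round(1))
plan(I.W([-45,58,6+182]),I.T,1)"
```

```text
[-0.4  1.1  0. ]
t 18.7 F [-1.   0.3 -0.5] w 0.0003
total shift tool mm [0.  0.1 4.3] turn deg [-0.03  0.03 -0.03]
[0.001, 0.006, 0.173, -0.003, 0.004, -0.003]
```

Emit:
step_arm([
  [1, 0, 0, 0.04, 0, 0, 0],
  [1, 0, 0, 0.04, 0, 0, 0],
  [1, 0, 0, 0.04, 0, 0, 0],
  [1, 0, 0, 0.03, 0, 0, 0],
  [1, 0, 0, 0.03, 0, 0, 0],
  [1, 0, 0, 0, 0, 0, 0],
  [1, 0, 0, 0, 0, 0, 0],
  [1, 0, 0, 0, 0, 0, 0],
  [1, 0, 0, 0, 0, 0, 0],
  [1, 0, 0, 0, 0, 0, 0],
])

```text
time: 19.7
position: [0.4693, 0.0431, 0.2718]
tool_rot: [0.712, -0.668, 0.148, -0.158]
ft_force: [-8.1, -1.7, 10.0]
grip_width: 0.0003
```

```bash
python3 -c "
from h import *
I=I1();p,R,o=tcp();print((R.inv().apply(o['ft_force'])).round(1))
plan(I.W([-45,58,6+182]),I.T,1);snap('wrist','w10')"
```

```text
[  1.2   3.1 -12.5]
t 19.7 F [-8.1 -1.7 10. ] w 0.0003
total shift tool mm [ 0.2 -0.4  0.7] turn deg [-0.04  0.03 -0.03]
[0.006, -0.015, 0.03, -0.005, 0.004, -0.004]
```

View pics/w10.png

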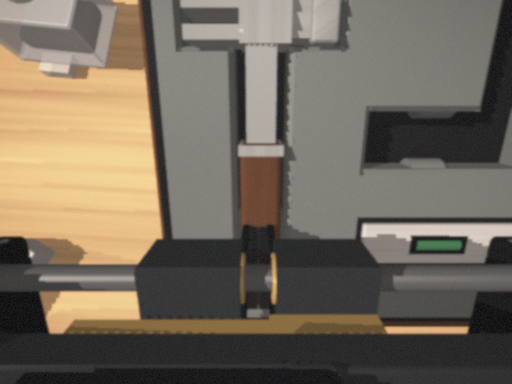

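Emit:
step_arm([
  [1, 0, 0, 0.04, 0, 0, 0],
  [1, 0, 0, 0.03, 0, 0, 0],
  [1, 0, 0, 0, 0, 0, 0],
  [1, 0, 0, 0, 0, 0, 0],
  [1, 0, 0, -0.2, 0, 0, 0],
  [1, 0, 0, -0.8, 0, 0, 0],
  [1, 0, 0, -1, 0, 0, 0],
  [1, 0, 0, -1, 0, 0, 0],
  [1, 0, 0, -1, 0, 0, 0],
  [1, 0, 0, -1, 0, 0, 0],
])

```text
time: 20.75
position: [0.4181, 0.0395, 0.3839]
tool_rot: [0.711, -0.668, 0.149, -0.158]
ft_force: [1.2, 0.3, -0.5]
grip_width: 0.0009
```

```bash
python3 -c "
from h import *
I=I1();snap('wrist','w11');z=load('w11')
plan(I.W([-45,58,6+182]),I.T,1)
q=(pts(z)-I.c)@I.M*1000
m=(q[...,2]>2)&(q[...,2]<25)&(abs(q[...,1]-58)<50)&(q[...,0]<95)&(q[...,0]>-90);m[235:]=0
for x in range(-60,92,8):
    k=m&(abs(q[...,0]-x)<3)&(abs(q[...,1]-58)<9)
    if k.sum(): print(x,k.sum(),q[k][:,2].mean().round(2),q[k][:,2].std().round(2))
k=(abs(q[...,2])<4)&(abs(q[...,1]-20)<15);k[235:]=0;print('face',np.median(q[k],0))
"
```

```text
t 20.8 F [-0.9  0.1  1.4] w 0.0002
total shift tool mm [ -0.    1.9 126.6] turn deg [-0.37 -0.06  0.02]
[-0.002, 0.074, 5.066, -0.047, -0.007, 0.003]
-60 93 6.19 0.7
-52 100 6.16 0.75
-44 100 6.05 0.68
-36 102 6.17 0.68
-28 113 6.1 0.7
-20 115 6.05 0.72
-12 122 6.08 0.67
-4 122 6.28 0.72
4 114 6.18 0.66
12 129 5.65 1.34
20 116 4.22 0.7
28 101 4.19 0.71
36 102 4.2 0.71
44 111 4.01 0.84
52 124 4.07 0.7
60 126 4.01 0.69
68 140 6.15 0.69
76 156 6.08 0.76
84 155 6.1 0.75
face [12.5221899  18.89910763  0.07710599]
```

View pics/w11.png

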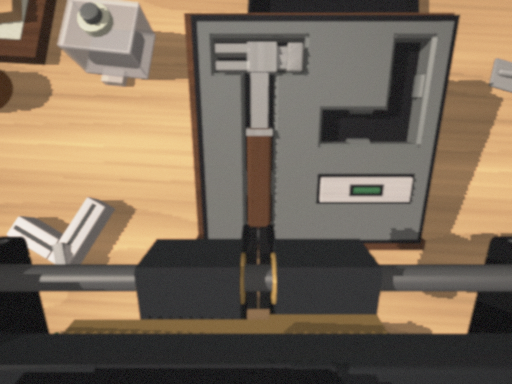

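The hammer is home: its top stands 6.1 mm proud from handle to head, and the face reads 0.1. The clamp shows at (60,235). Moving over it and turning to suit.

```bash
python3 -c "
from h import *
p,R,o=tcp();print(o['q'].round(2))
plan([.43,.32,.40],down(np.radians(-90-40)),13)"
```

```text
[-0.21  0.23  2.08  0.28  0.42  1.06]
t 20.8 F [-0.9  0.1  1.4] w 0.0002
total shift tool mm [-278.9  -33.1    0.4] turn deg [-24.15   9.59  42.88]
[-0.858, -0.102, 0.001, -0.232, 0.092, 0.412]
[-0.862, -0.052, -0.012, -0.232, 0.092, 0.412]
[-0.864, -0.002, -0.024, -0.232, 0.092, 0.412]
[-0.862, 0.049, -0.035, -0.232, 0.092, 0.412]
[-0.857, 0.1, -0.043, -0.232, 0.092, 0.412]
[-0.849, 0.15, -0.05, -0.232, 0.092, 0.412]
[-0.839, 0.201, -0.055, -0.232, 0.092, 0.412]
[-0.825, 0.25, -0.059, -0.232, 0.092, 0.412]
[-0.808, 0.299, -0.06, -0.232, 0.092, 0.412]
[-0.789, 0.347, -0.06, -0.232, 0.092, 0.412]
[-0.767, 0.394, -0.058, -0.232, 0.092, 0.412]
[-0.742, 0.439, -0.054, -0.232, 0.092, 0.412]
[-0.715, 0.483, -0.049, -0.232, 0.092, 0.412]
```

Emit:
step_arm([
  [0.5, -0.86, -0.1, 0, -0.23, 0.09, 0.41],
  [0, -0.86, -0.05, -0.01, -0.23, 0.09, 0.41],
  [0, -0.86, 0, -0.02, -0.23, 0.09, 0.41],
  [0, -0.86, 0.05, -0.04, -0.23, 0.09, 0.41],
  [0, -0.86, 0.1, -0.04, -0.23, 0.09, 0.41],
  [0, -0.85, 0.15, -0.05, -0.23, 0.09, 0.41],
  [-0.2, -0.84, 0.2, -0.06, -0.23, 0.09, 0.41],
  [-0.4, -0.83, 0.25, -0.06, -0.23, 0.09, 0.41],
  [-0.4, -0.81, 0.3, -0.06, -0.23, 0.09, 0.41],
  [-0.4, -0.79, 0.35, -0.06, -0.23, 0.09, 0.41],
])

```text
time: 21.8
position: [0.4271, 0.2554, 0.3932]
tool_rot: [-0.501, 0.864, -0.034, 0.038]
ft_force: [-0.1, 0.3, -0.6]
grip_width: 0.0595
```

Emit:
step_arm([
  [-0.4, -0.77, 0.39, -0.06, -0.23, 0.09, 0.41],
  [-0.4, -0.74, 0.44, -0.05, -0.23, 0.09, 0.41],
  [-0.4, -0.72, 0.48, -0.05, -0.23, 0.09, 0.41],
  [-0.4, 0, 0, 0, 0, 0, 0],
  [-0.4, 0, 0, 0, 0, 0, 0],
  [-0.4, 0, 0, 0, 0, 0, 0],
  [-0.4, 0, 0, 0, 0, 0, 0],
  [-0.4, 0, 0, 0, 0, 0, 0],
  [-0.4, 0, 0, 0, 0, 0, 0],
  [-0.4, 0, 0, 0, 0, 0, 0],
])

```text
time: 22.8
position: [0.4293, 0.3186, 0.3969]
tool_rot: [-0.426, 0.905, 0.001, 0.001]
ft_force: [0.1, 0.2, -0.7]
grip_width: 0.0611
```

```bash
python3 -c "
from h import *
snap('wrist','w12');p,R,o=tcp();print(o['q'].round(2))
plan([.43,.32,.40],down(np.radians(-90-40)),1)"
```

```text
[0.43 0.42 1.67 0.   1.06 2.69]
t 22.85 F [-1.1 -0.  -0.3] w 0.0612
total shift tool mm [-1.5  0.3 -3.1] turn deg [0.05 0.15 0.45]
[-0.059, 0.012, -0.123, 0.006, 0.019, 0.057]
```

View pics/w12.png

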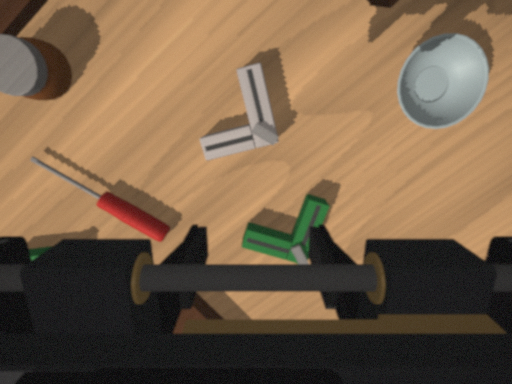

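The silver clamp has its corner at (263,132), leg one up to (250,68) and leg two left to (203,148). The green look-alike is at (290,235) and the screwdriver at (135,215), both to be left alone. Measuring the clamp.

```bash
cat > clampfit.py <<'E'
from h import *
import sys
z=load(sys.argv[1]);P=pts(z);hsv=cv2.cvtColor(z['p'],cv2.COLOR_RGB2HSV)
m=((P[...,2]>.022)&(P[...,2]<.032)&(hsv[...,1]<90)).astype(np.uint8);m[232:]=0
n,l,s,c=cv2.connectedComponentsWithStats(m)
cand=[i for i in range(1,n) if s[i,4]>300];print([(s[i].tolist(),P[l==i].mean(0).round(3).tolist()) for i in cand])
i=min(cand,key=lambda i:np.hypot(*(P[l==i].mean(0)[:2]-[.48,.30])))
m=(l==i).astype(np.uint8)
cn=max(cv2.findContours(m,cv2.RETR_EXTERNAL,cv2.CHAIN_APPROX_NONE)[0],key=cv2.contourArea)
W=np.array([ray(z,u,v,.028)[:2] for u,v in cn[:,0]])
# coarse axes from minAreaRect not ok for L: use approxPoly on metric contour
ap=cv2.approxPolyDP((W*1e3).astype(np.float32)[:,None],7,True)[:,0];print('poly mm',ap.round(1).tolist())
psi=np.radians(float(sys.argv[2]))
for _ in range(5):
    ex=np.array([np.cos(psi),np.sin(psi)]);ey=np.array([-ex[1],ex[0]])
    q=np.c_[W@ex,W@ey]*1e3
    x0,y0=np.percentile(q[:,0],3),np.percentile(q[:,1],3)
    a=q[(q[:,1]<y0+6)&(q[:,0]>x0+12)&(q[:,0]<x0+80)]; b=q[(q[:,0]<x0+6)&(q[:,1]>y0+12)&(q[:,1]<y0+80)]
    a2=q[(q[:,1]>y0+20)&(q[:,1]<y0+36)&(q[:,0]>x0+36)&(q[:,0]<x0+80)];b2=q[(q[:,0]>x0+20)&(q[:,0]<x0+36)&(q[:,1]>y0+36)&(q[:,1]<y0+80)]
    sl=[np.polyfit(a[:,0],a[:,1],1)[0],-np.polyfit(b[:,1],b[:,0],1)[0],np.polyfit(a2[:,0],a2[:,1],1)[0],-np.polyfit(b2[:,1],b2[:,0],1)[0]]
    psi+=np.mean(sl)
print('slopes',np.degrees(sl).round(2),'psi',np.degrees(psi).round(2))
ya,ya2,xb,xb2=[v.mean() for v in(a[:,1],a2[:,1],b[:,0],b2[:,0])];xe=q[:,0].max();ye=q[:,1].max()
print('leg1 w',ya2-ya,'leg2 w',xb2-xb,'len1',xe-xb,'len2',ye-ya)
g=((xb+xb2)/2+36)/1e3*ex+((ya+ya2)/2)/1e3*ey;print('grip',g.round(4),'from end',((xe-40)/1e3*ex+((ya+ya2)/2)/1e3*ey).round(4))
E
python3 clampfit.py w12 -29
```

```text
[([397, 33, 91, 96, 2219], [0.376, 0.09, 0.028]), ([199, 63, 78, 97, 2985], [0.489, 0.293, 0.028])]
poly mm [[523.2000122070312, 242.60000610351562], [534.5999755859375, 265.8999938964844], [479.70001220703125, 291.8999938964844], [505.3999938964844, 348.20001220703125], [482.6000061035156, 359.5], [447.20001220703125, 288.3999938964844], [472.79998779296875, 297.70001220703125], [477.1000061035156, 285.1000061035156], [451.79998779296875, 275.79998779296875]]
slopes [-0.88  1.03 -0.06 -0.09] psi -25.41
leg1 w 26.655996140594993 leg2 w 26.6507715129419 len1 88.68145247461825 len2 88.7801199000271
grip [0.4941 0.2706] from end [0.4936 0.2709]
```

```bash
python3 -c "
from h import *
plan([.4939,.2708,.225],down(np.radians(-90-25.4)),10)"
```

```text
t 22.85 F [-1.1 -0.  -0.3] w 0.0612
total shift tool mm [ -3.7 -80.4 171.9] turn deg [  0.03   0.16 -14.15]
[-0.015, -0.322, 0.687, 0.0, 0.002, -0.177]
[-0.007, -0.322, 0.687, 0.0, 0.002, -0.177]
[0.001, -0.322, 0.687, 0.0, 0.002, -0.177]
[0.008, -0.322, 0.688, 0.0, 0.002, -0.177]
[0.016, -0.322, 0.688, 0.0, 0.002, -0.177]
[0.024, -0.321, 0.688, 0.0, 0.002, -0.177]
[0.032, -0.32, 0.688, 0.0, 0.002, -0.177]
[0.039, -0.319, 0.688, 0.0, 0.002, -0.177]
[0.047, -0.318, 0.688, 0.0, 0.002, -0.177]
[0.055, -0.317, 0.688, 0.0, 0.002, -0.177]
```

Emit:
step_arm([
  [-0.4, -0.01, -0.36, 0.76, 0, 0, -0.2],
  [-0.4, 0, -0.36, 0.76, 0, 0, -0.2],
  [-0.4, 0, -0.36, 0.76, 0, 0, -0.2],
  [-0.4, 0.01, -0.36, 0.76, 0, 0, -0.2],
  [-0.4, 0.02, -0.36, 0.76, 0, 0, -0.2],
  [-0.4, 0.03, -0.36, 0.76, 0, 0, -0.2],
  [-0.4, 0.04, -0.36, 0.76, 0, 0, -0.2],
  [-0.4, 0.05, -0.36, 0.76, 0, 0, -0.2],
  [-0.4, 0.05, -0.35, 0.76, 0, 0, -0.17],
  [-0.4, 0, 0, 0, 0, 0, 0],
])

```text
time: 23.85
position: [0.4948, 0.2703, 0.2236]
tool_rot: [-0.534, 0.845, 0.001, -0.001]
ft_force: [-0.6, 0.1, -0.1]
grip_width: 0.0611
```

```bash
python3 -c "
from h import *
snap('wrist','w13');p,R,o=tcp();print(o['q'].round(2))
plan([.4939,.2708,.195],down(np.radians(-90-25.4)),1)"; python3 clampfit.py w13 -25
```

```text
[0.3  0.71 1.72 0.   0.71 2.31]
t 23.9 F [0.1 0.2 0.1] w 0.061
total shift tool mm [ 0.2  0.6 29.8] turn deg [ 0.13  0.05 -0.06]
[0.009, 0.022, 1.192, 0.016, 0.007, -0.007]
[([239, 170, 45, 62, 2671], [0.513, 0.261, 0.028])]
poly mm [[535.7999877929688, 264.3999938964844], [500.20001220703125, 282.0], [488.5, 257.5], [524.7999877929688, 241.3000030517578]]Traceback (most recent call last):
  File "clampfit.py", line 20, in <module>
    sl=[np.polyfit(a[:,0],a[:,1],1)[0],-np.polyfit(b[:,1],b[:,0],1)[0],np.polyfit(a2[:,0],a2[:,1],1)[0],-np.polyfit(b2[:,1],b2[:,0],1)[0]]
                                                                                                         ~~~~~~~~~~^^^^^^^^^^^^^^^^^^^
    raise TypeError("expected non-empty vector for x")
TypeError: expected non-empty vector for x
```

View pics/w13.png

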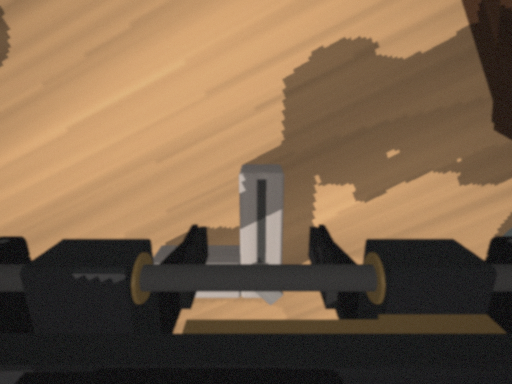

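Leg one is centred between the fingers (leg end at (261,168)), and leg two at (215,265) is clear to the back-left. Descending and gripping.

Emit:
step_arm([
  [-0.4, 0.01, 0, 0.2, 0.01, 0, 0],
  [-0.4, 0, 0, 0.2, 0, 0, 0],
  [-0.4, 0, 0, 0.2, 0, 0, 0],
  [-0.4, 0, 0, 0.2, 0, 0, 0],
  [-0.4, 0, 0, 0.2, 0, 0, 0],
  [-0.4, 0, 0, 0.15, 0, 0, 0],
  [-0.4, 0, 0, 0, 0, 0, 0],
  [0, 0, 0, 0, 0, 0, 0],
  [1, 0, 0, 0, 0, 0, 0],
  [1, 0, 0, 0, 0, 0, 0],
], squeeze=58)

```text
time: 24.9
position: [0.4946, 0.2709, 0.1972]
tool_rot: [-0.535, 0.845, 0.0, 0.002]
ft_force: [-1.3, -0.6, -0.5]
grip_width: 0.0444
```

Emit:
step_arm([
  [1, 0, 0, 0, 0, 0, 0],
  [1, 0, 0, 0, 0, 0, 0],
  [1, 0, 0, 0, 0, 0, 0],
  [1, 0, 0, -0.1, 0, 0, 0],
  [1, 0, 0, -0.4, 0, 0, 0],
  [1, 0, 0, -0.8, 0, 0, 0],
  [1, 0, 0, -0.9, 0, 0, 0],
  [1, 0, 0, -0.9, 0, 0, 0],
  [1, 0, 0, -0.9, 0, 0, 0],
  [1, 0, 0, -0.9, 0, 0, 0],
])

```text
time: 25.9
position: [0.4939, 0.2707, 0.3208]
tool_rot: [-0.535, 0.845, 0.0, 0.001]
ft_force: [-0.3, 0.6, -2.6]
grip_width: 0.0277
```

```bash
python3 -c "
from h import *
snap('wrist','w14');p,R,o=tcp();print(o['q'].round(2))
I=I1();plan(I.W([-20,-40,120+182]),I.T,16)"
```

```text
[0.3  0.55 1.67 0.   0.91 2.32]
t 25.95 F [ 0.9  0.4 -0.4] w 0.0275
total shift tool mm [ 314.6 -100.6  -62.5] turn deg [ 24.01  -5.98 -28.55]
[0.786, -0.252, -0.156, 0.188, -0.047, -0.223]
[0.793, -0.231, -0.155, 0.188, -0.047, -0.223]
[0.799, -0.21, -0.155, 0.188, -0.047, -0.223]
[0.804, -0.189, -0.155, 0.188, -0.047, -0.223]
[0.809, -0.168, -0.155, 0.188, -0.047, -0.223]
[0.813, -0.147, -0.156, 0.188, -0.047, -0.223]
[0.816, -0.126, -0.158, 0.188, -0.047, -0.223]
[0.818, -0.105, -0.16, 0.188, -0.047, -0.223]
[0.82, -0.083, -0.163, 0.188, -0.047, -0.223]
[0.821, -0.062, -0.167, 0.188, -0.047, -0.223]
[0.822, -0.041, -0.171, 0.188, -0.047, -0.223]
[0.822, -0.02, -0.175, 0.188, -0.047, -0.223]
[0.821, 0.001, -0.18, 0.188, -0.047, -0.223]
[0.819, 0.022, -0.186, 0.188, -0.047, -0.223]
[0.817, 0.042, -0.192, 0.188, -0.047, -0.223]
[0.814, 0.063, -0.199, 0.188, -0.047, -0.223]
```

View pics/w14.png

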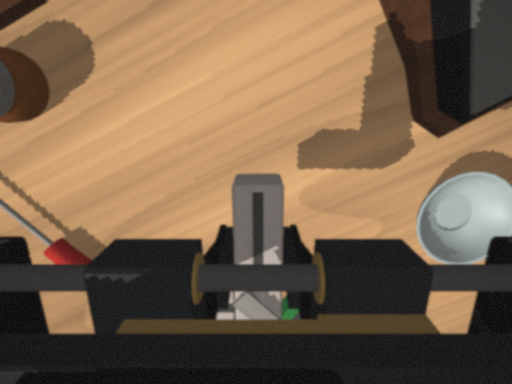

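The clamp is lifted, with leg one's end at (258,178). Measuring it in the hand, then carrying it to the insert, rising first.

```bash
python3 - <<'E'
from h import *
z=load('w14');P=pts(z);p,R,o=tcp();Q=(P-p)@R.as_matrix()*1000
for u in (238,246,268,278): print(u,[Q[v,u].round(1).tolist() for v in range(176,232,5)])
for v in (195,215): print(v,[(u,Q[v,u].round(1).tolist()) for u in (230,232,234,236,280,282,284,286)])
E
```

```text
238 [[-11.0, -37.7, 189.4], [-10.4, -37.2, 179.9], [-10.0, -36.3, 173.1], [-10.1, -33.3, 174.0], [-10.1, -31.1, 172.3], [-10.2, -28.0, 173.1], [-10.2, -25.5, 172.2], [-10.3, -22.3, 173.2], [-10.3, -19.4, 173.1], [-10.4, -16.7, 172.5], [-10.4, -13.7, 172.8], [-10.4, -11.0, 172.2]]
246 [[-6.4, -37.2, 191.1], [-6.0, -37.2, 180.0], [-5.8, -36.3, 173.0], [-5.9, -33.4, 173.6], [-5.9, -30.7, 173.3], [-5.9, -28.3, 172.2], [-5.9, -25.4, 172.4], [-6.0, -22.4, 173.0], [-6.0, -19.7, 172.4], [-6.0, -17.0, 171.9], [-6.1, -13.5, 173.2], [-6.1, -10.6, 173.1]]
268 [[6.4, -37.4, 190.3], [6.0, -37.1, 180.2], [5.7, -36.5, 172.3], [5.7, -33.7, 172.6], [5.8, -31.0, 172.5], [5.8, -28.1, 172.9], [5.9, -25.2, 173.1], [5.8, -22.7, 172.1], [5.8, -20.2, 171.1], [5.9, -16.7, 172.6], [5.9, -14.1, 171.8], [6.0, -10.8, 172.6]]
278 [[12.2, -37.2, 191.4], [11.4, -37.4, 179.2], [11.0, -36.4, 172.9], [10.9, -34.0, 171.8], [11.1, -30.8, 173.2], [11.1, -28.1, 172.7], [11.1, -25.6, 172.0], [11.2, -22.7, 172.2], [11.4, -19.3, 173.3], [11.3, -16.8, 172.4], [11.4, -13.9, 172.3], [11.5, -10.6, 173.1]]
195 [(230, [-28.5, 16.1, 322.8]), (232, [-13.3, -31.5, 172.8]), (234, [-12.1, -31.8, 171.7]), (236, [-11.2, -31.3, 173.2]), (280, [12.1, -31.5, 172.8]), (282, [13.2, -31.3, 173.1]), (284, [-0.3, -78.7, 23.8]), (286, [31.1, 16.6, 324.1])]
215 [(230, [-29.2, 39.3, 323.8]), (232, [-13.6, -19.7, 173.9]), (234, [-12.4, -20.3, 172.3]), (236, [-11.4, -20.2, 172.7]), (280, [12.4, -20.1, 172.7]), (282, [13.4, -20.2, 172.6]), (284, [29.6, 39.6, 324.6]), (286, [31.7, 39.2, 323.5])]
```

Emit:
step_arm([
  [1, 0.1, -0.05, -0.6, 0.19, -0.05, -0.22],
  [1, 0.3, -0.1, -0.8, 0.19, -0.05, -0.22],
  [1, 0.6, -0.2, -0.8, 0.19, -0.05, -0.22],
  [1, 0.8, -0.25, -0.5, 0.19, -0.05, -0.22],
  [1, 0.8, -0.2, -0.1, 0.19, -0.05, -0.22],
  [1, 0.8, -0.17, -0.1, 0.19, -0.05, -0.22],
  [1, 0.8, -0.15, -0.1, 0.19, -0.05, -0.22],
  [1, 0.8, -0.13, -0.1, 0.19, -0.05, -0.22],
  [1, 0.8, -0.11, -0.1, 0.19, -0.05, -0.22],
  [1, 0.8, -0.09, -0.1, 0.19, -0.05, -0.22],
])

```text
time: 26.95
position: [0.477, 0.1012, 0.4014]
tool_rot: [-0.653, 0.745, -0.093, 0.101]
ft_force: [0.5, 0.1, -3.0]
grip_width: 0.0276
```

```bash
python3 -c "
from h import *
I=I1();plan(I.W([-20,-40,120+182]),I.T,8)"
```

```text
t 26.95 F [ 0.5  0.1 -3. ] w 0.0276
total shift tool mm [160.1   9.    9.6] turn deg [  9.17  -2.26 -10.8 ]
[0.8, 0.045, 0.048, 0.143, -0.035, -0.169]
[0.799, 0.065, 0.043, 0.143, -0.035, -0.169]
[0.798, 0.085, 0.037, 0.143, -0.035, -0.169]
[0.796, 0.104, 0.032, 0.143, -0.035, -0.169]
[0.793, 0.123, 0.025, 0.143, -0.035, -0.169]
[0.79, 0.142, 0.019, 0.143, -0.035, -0.169]
[0.787, 0.161, 0.012, 0.143, -0.035, -0.169]
[0.783, 0.18, 0.005, 0.143, -0.035, -0.169]
```

Emit:
step_arm([
  [1, 0.8, 0.04, 0.05, 0.14, -0.03, -0.17],
  [1, 0.8, 0.06, 0.04, 0.14, -0.04, -0.17],
  [1, 0.8, 0.08, 0.04, 0.14, -0.03, -0.17],
  [1, 0.8, 0.1, 0.03, 0.14, -0.04, -0.17],
  [1, 0.8, 0.12, 0.03, 0.14, -0.03, -0.17],
  [1, 0.79, 0.14, 0.02, 0.14, -0.04, -0.17],
  [1, 0.79, 0.16, 0.01, 0.14, -0.03, -0.17],
  [1, 0.78, 0.18, 0, 0.14, -0.04, -0.17],
  [1, 0, 0, 0, 0, 0, 0],
  [1, 0, 0, 0, 0, 0, 0],
])

```text
time: 27.95
position: [0.4512, -0.0559, 0.3854]
tool_rot: [0.711, -0.67, 0.146, -0.156]
ft_force: [-0.3, 0.3, -2.1]
grip_width: 0.0275
```

```bash
python3 -c "
from h import *
I=I1();plan(hold([50,-81,30],[0,2.7,186.7],I.T),I.T,8);snap('wrist','w15')"
```

```text
t 27.95 F [-0.3  0.3 -2.1] w 0.0275
total shift tool mm [ 41.3 -72.6  84.9] turn deg [ 0.28  0.02 -0.14]
[0.207, -0.363, 0.424, 0.004, 0.0, -0.002]
```

View pics/w15.png

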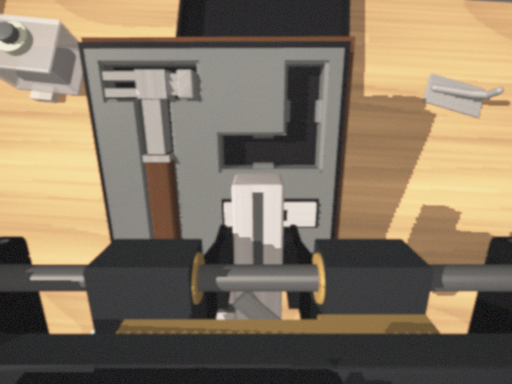

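The hammer lies home at (150,120), and the L cutout is at (220–325, 65–168). Moving the clamp over its seat.

Emit:
step_arm([
  [1, 0.2, -0.36, 0.2, 0.03, 0, -0.02],
  [1, 0.2, -0.36, 0.3, 0, 0, 0],
  [1, 0.2, -0.36, 0.4, 0, 0, 0],
  [1, 0.2, -0.36, 0.5, 0, 0, 0],
  [1, 0.2, -0.36, 0.5, 0, 0, 0],
  [1, 0.2, -0.36, 0.5, 0, 0, 0],
  [1, 0.2, -0.36, 0.4, 0, 0, 0],
  [1, 0.25, -0.36, 0.4, 0, 0, 0],
  [1, 0, 0, 0.2, 0, 0, 0],
  [1, 0, 0, 0, 0, 0, 0],
])

```text
time: 29.0
position: [0.5555, -0.0906, 0.3383]
tool_rot: [0.712, -0.668, 0.148, -0.158]
ft_force: [-0.7, -0.9, -3.4]
grip_width: 0.0274
```

```bash
python3 -c "
from h import *
I=I1();plan(hold([50,-81,22],[0,2.7,186.7],I.T),I.T,1);snap('wrist','w16');snap('scene','s16');snap('side','d16')
i=cv2.imread('pics/w16.png')[90:330,130:450];cv2.imwrite('pics/w16c.png',cv2.resize(i,None,fx=2.4,fy=2.4,interpolation=cv2.INTER_CUBIC))
s=cv2.imread('pics/s16.png')[160:250,220:340];d=cv2.imread('pics/d16.png')[130:220,190:310]
cv2.imwrite('pics/c16.png',cv2.resize(cv2.hconcat([s,d]),None,fx=3.2,fy=3.2,interpolation=cv2.INTER_CUBIC))
z=load('w16');q=(pts(z)-I.c)@I.M*1000
for u in (240,246,270,276): print(u,[q[v,u].round(1).tolist() for v in range(166,200,3)])
for v in (195,215): print(v,[(u,q[v,u].round(1).tolist()) for u in (230,232,234,280,282,284)])
"
```

```text
t 29.0 F [-0.7 -0.9 -3.4] w 0.0274
total shift tool mm [0.3 0.4 7.5] turn deg [0.03 0.06 0.07]
[0.011, 0.017, 0.3, 0.003, 0.008, 0.008]
240 [[88.2, -65.6, -22.1], [85.7, -65.5, -23.0], [83.7, -65.6, -21.7], [92.8, -68.6, 26.3], [92.9, -69.1, 33.8], [92.6, -69.4, 39.4], [92.8, -69.8, 46.4], [91.2, -69.8, 46.8], [89.9, -69.9, 47.8], [87.6, -69.7, 45.7], [86.5, -69.8, 47.4], [84.6, -69.7, 46.6]]
246 [[88.3, -70.2, -21.5], [85.8, -70.1, -22.7], [83.4, -70.1, -23.0], [92.5, -72.1, 25.0], [92.7, -72.4, 33.0], [92.5, -72.7, 38.9], [92.7, -73.0, 46.1], [91.5, -73.0, 47.5], [89.9, -73.0, 47.7], [88.1, -73.0, 47.4], [86.5, -72.9, 47.3], [85.1, -73.0, 48.2]]
270 [[88.2, -88.2, -22.4], [86.0, -88.2, -21.9], [83.6, -88.2, -22.4], [92.6, -86.3, 25.1], [92.8, -86.0, 33.5], [92.8, -85.8, 40.2], [92.4, -85.6, 44.9], [91.2, -85.6, 46.6], [89.9, -85.6, 47.5], [88.3, -85.6, 47.6], [86.5, -85.6, 47.2], [84.6, -85.7, 46.6]]
276 [[88.2, -92.7, -22.5], [85.8, -92.7, -22.6], [83.8, -92.7, -21.2], [92.4, -90.0, 24.4], [92.8, -89.4, 33.3], [92.5, -89.1, 39.1], [92.7, -88.7, 45.8], [91.3, -88.7, 46.8], [89.6, -88.8, 46.4], [88.0, -88.8, 46.8], [86.5, -88.8, 47.1], [84.5, -88.9, 46.2]]
195 [(230, [72.2, -59.8, -0.0]), (232, [86.5, -65.4, 45.7]), (234, [86.8, -66.6, 46.5]), (280, [87.2, -90.8, 47.6]), (282, [86.9, -92.0, 46.6]), (284, [71.6, -97.5, -2.5])]
215 [(230, [57.4, -59.4, -0.0]), (232, [74.7, -65.1, 44.6]), (234, [75.7, -66.4, 47.3]), (280, [75.4, -91.2, 46.3]), (282, [75.9, -92.2, 47.5]), (284, [56.5, -97.9, -2.6])]
```

View pics/w16c.png

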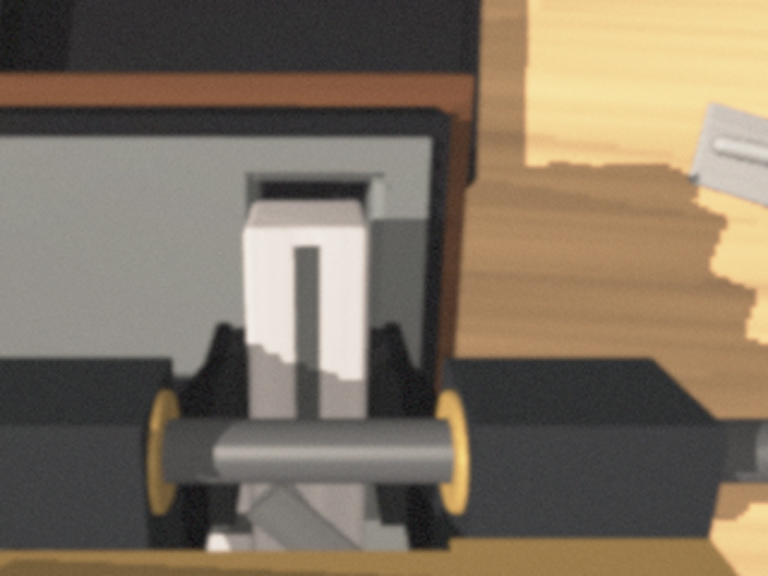

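View pics/c16.png

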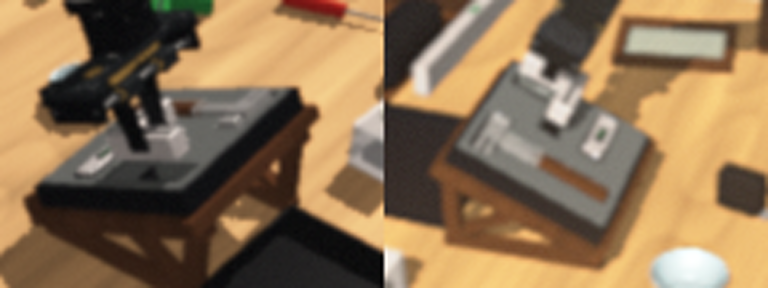

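```bash
cat > chk.py <<'E'
from h import *
import sys
def run(tag,x0=-20,x1=91,zc=47):
    z=load(tag);I=I1();q=(pts(z)-I.c)@I.M*1000
    m=(abs(q[...,2]-zc)<4)&(abs(q[...,1]+79)<11.5)&(q[...,0]<x1)&(q[...,0]>x0);m[236:]=0
    X=q[m];A=np.c_[X[:,:2]-[60,-79],np.ones(len(X))];f=np.linalg.lstsq(A,X[:,2],rcond=None)[0];print('plane: pitch deg',np.degrees(f[0]).round(2),'roll',np.degrees(f[1]).round(2),'z',f[2].round(2),len(X),X[:,0].min().round(1),X[:,0].max().round(1))
    k=(q[...,2]<zc-4)&(q[...,2]>zc-22)&(abs(q[...,1]+79)<11)&(q[...,0]>80);k[190:]=0;print('end face x',np.median(q[k][:,0]),k.sum())
    for v in range(188,236,8):
        r=(abs(q[v,:,2]-zc)<3.5)&(abs(q[v,:,1]+79)<20);u=np.nonzero(r)[0]
        if len(u): print(v,u.min(),u.max(),q[v,u.min()].round(1),q[v,u.max()].round(1),'mid',((q[v,u.min()]+q[v,u.max()])/2)[:2].round(2))
    K=np.array(z['K']);R=np.array(z['R']);t=np.array(z['t']);o=-R.T@t
    def at(u,v,h):
        w=R.T@np.array([(u-K[0,2])/K[0,0],(v-K[1,2])/K[1,1],1.]);oi=I.L(o);wi=w@I.M;return (oi+wi*(h-oi[2])/wi[2]).round(1)
    return at
if __name__=='__main__':
    at=run(sys.argv[1],zc=float(sys.argv[2]))
    for a in sys.argv[3:]:
        cx,cy=map(float,a.split(','));print(a,at(130+cx/2.4,90+cy/2.4,0))
E
python3 chk.py w16 47 305,173 246,173 385,175 300,134 433,136
```

```text
plane: pitch deg 0.26 roll 0.01 z 47.06 2043 63.1 91.0
end face x 92.68580040700165 303
188 231 283 [ 90.4 -65.   45.7] [ 90.5 -92.5  46. ] mid [ 90.47 -78.72]
196 231 283 [ 86.  -64.9  45.8] [ 86.2 -92.6  46.2] mid [ 86.08 -78.73]
204 232 283 [ 81.5 -65.3  45.8] [ 81.2 -92.8  44.8] mid [ 81.34 -79.06]
212 232 282 [ 77.2 -65.3  46.6] [ 77.1 -92.3  46.2] mid [ 77.15 -78.77]
220 232 282 [ 71.9 -65.   45. ] [ 72.1 -92.5  45.4] mid [ 72.01 -78.73]
228 233 282 [ 67.8 -65.6  46.6] [ 67.6 -92.5  45.9] mid [ 67.72 -79.07]
305,173 [ 95.5 -78.6   0. ]
246,173 [ 95.4 -62.    0. ]
385,175 [  95. -101.    0.]
300,134 [106.4 -77.2   0. ]
433,136 [ 105.9 -113.8    0. ]
```

```bash
python3 - <<'E'
from h import *
I=I1();p,R,o=tcp();print('TCP in insert',I.L(p).round(2)); M=R.as_matrix();print('tool axes in insert\n',(I.M.T@M).round(4))
tip=p+M[:,2]*.182;print('tip',I.L(tip).round(2))
z=load('w16');C=np.array(z['R'])@M;print('cam rot in tool\n',C.round(4));print('cam pos tool',(M.T@(-np.array(z['R']).T@np.array(z['t'])-p)*1000).round(2))
# now live
ci=eyes.camera_info('wrist');print('live',(M.T@(-np.array(ci['R']).T@np.array(ci['t'])-p)*1000).round(2))
Q=(pts(z)-p)@M*1000
for v in (190,200,215,230): print([Q[v,u].round(1).tolist() for u in (231,232,283,282)])
E
```

```text
TCP in insert [ 52.9  -80.34 217.29]
tool axes in insert
 [[ 1.4e-03 -1.0e+00  4.0e-04]
 [-1.0e+00 -1.4e-03  7.0e-04]
 [-7.0e-04 -4.0e-04 -1.0e+00]]
tip [ 52.98 -80.22  35.29]
cam rot in tool
 [[ 1.000e+00 -5.000e-04  1.600e-03]
 [ 1.000e-03  9.570e-01 -2.901e-01]
 [-1.400e-03  2.901e-01  9.570e-01]]
cam pos tool [ -0.77 -80.51  21.26]
live [ -1.14 -80.34  20.08]
[[-15.2, -36.3, 171.8], [-14.6, -36.8, 170.1], [12.4, -36.3, 171.8], [11.8, -36.4, 171.4]]
[[-19.8, -15.6, 217.3], [-14.9, -30.7, 171.8], [12.6, -30.5, 172.6], [11.9, -31.0, 171.0]]
[[-20.0, -4.7, 216.5], [-15.1, -21.7, 172.7], [17.1, -3.0, 221.1], [12.0, -22.9, 169.8]]
[[-16.4, -10.5, 177.9], [-15.8, -10.6, 177.6], [13.6, -10.0, 179.0], [12.4, -13.4, 171.5]]
```

The wrist view puts the clamp, relative to its slot, about 2.2 mm too far in +y and 2.6 mm too far upslope. It is flat (0.3°). I'll correct that and lower to just above the face.

Emit:
step_arm([
  [1, 0.04, 0.05, 0.08, 0, 0, 0],
  [1, 0.04, 0.05, 0.1, 0, 0, 0],
  [1, 0, 0, 0.1, 0, 0, 0],
  [1, 0, 0, 0.1, 0, 0, 0],
  [1, 0, 0, 0.1, 0, 0, 0],
  [1, 0, 0, 0.1, 0, 0, 0],
  [1, 0, 0, 0.06, 0, 0, 0],
  [1, 0, 0, 0, 0, 0, 0],
  [1, 0, 0, 0, 0, 0, 0],
  [1, 0, 0, 0, 0, 0, 0],
])

```text
time: 30.15
position: [0.5601, -0.0923, 0.3238]
tool_rot: [0.712, -0.668, 0.149, -0.158]
ft_force: [0.4, 1.0, -3.6]
grip_width: 0.027
```

```bash
python3 -c "
from h import *
I=I1();plan(hold([50,-81,16],[0,2.7,184],I.T),I.T,1);snap('wrist','w17')
i=cv2.imread('pics/w17.png')[90:330,130:450];cv2.imwrite('pics/w17c.png',cv2.resize(i,None,fx=2.4,fy=2.4,interpolation=cv2.INTER_CUBIC))
"; python3 chk.py w17 31
```

```text
t 30.15 F [ 0.4  1.  -3.6] w 0.027
total shift tool mm [-1.7 -1.7  1.1] turn deg [-0.08  0.01  0.08]
[-0.067, -0.068, 0.045, -0.01, 0.001, 0.01]
plane: pitch deg -1.06 roll -0.71 z 32.28 2239 61.6 91.0
end face x 90.90220943108301 298
188 231 283 [ 88.5 -67.1  30.3] [ 88.7 -94.6  30.8] mid [ 88.6  -80.85]
196 231 283 [ 84.3 -67.   31. ] [ 84.1 -94.8  30.1] mid [ 84.17 -80.92]
204 232 283 [ 79.7 -67.4  30.8] [ 79.4 -95.   29.7] mid [ 79.54 -81.2 ]
212 232 282 [ 75.4 -67.4  31.4] [ 75.5 -94.4  31.7] mid [ 75.44 -80.89]
220 232 282 [ 69.8 -67.1  29.2] [ 71.  -94.5  31.9] mid [ 70.39 -80.78]
228 233 282 [ 66.2 -67.8  31.9] [ 65.9 -94.7  31.1] mid [ 66.07 -81.22]
```

View pics/w17c.png

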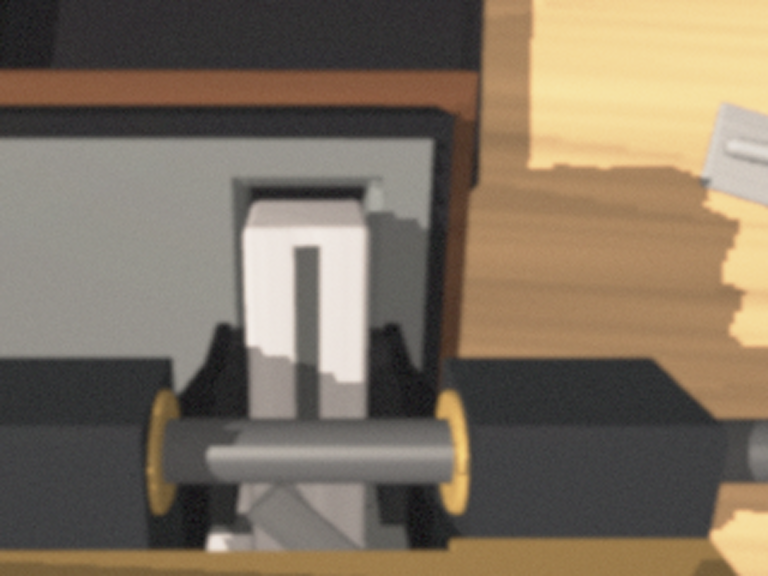

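```bash
python3 chk.py w17 31 233,178 308,178 383,178 300,138 433,140 | tail -5; python3 - <<'E'
from h import *
z=load('w17');I=I1();q=(pts(z)-I.c)@I.M*1000
k=(abs(q[...,2])<3)&(q[...,1]>-55)&(q[...,1]<-20)&(q[...,0]>50);k[230:]=0;X=q[k];A=np.c_[X[:,:2]-[70,-40],np.ones(len(X))];print('face',np.linalg.lstsq(A,X[:,2],rcond=None)[0]*[57.3,57.3,1],k.sum())
m=(abs(q[...,2]-31.5)<4)&(abs(q[...,1]+81)<10)&(q[...,0]<88)&(q[...,0]>66);m[228:]=0
X=q[m];A=np.c_[X[:,:2]-[75,-81],np.ones(len(X))];print('clamp',np.linalg.lstsq(A,X[:,2],rcond=None)[0]*[57.3,57.3,1])
E
```

```text
233,178 [ 95.3 -62.1   0. ]
308,178 [ 95.3 -81.6   0. ]
383,178 [  95.4 -101.     0. ]
300,138 [105.7 -79.5   0. ]
433,140 [ 105.3 -113.4    0. ]
face [-1.05002602  0.03147629  0.21757777] 4859
clamp [ 0.10109859 -0.12609249 32.1079287 ]
```

Emit:
step_arm([
  [1, 0.02, 0.04, 0.06, 0, 0, 0],
  [1, 0, 0, 0.06, 0, 0, 0],
  [1, 0, 0, 0.06, 0, 0, 0],
  [1, 0, 0, 0.06, 0, 0, 0],
  [1, 0, 0, 0.06, 0, 0, 0],
  [1, 0, 0, 0.04, 0, 0, 0],
  [1, 0, 0, 0, 0, 0, 0],
  [1, 0, 0, 0, 0, 0, 0],
  [1, 0, 0, 0, 0, 0, 0],
  [1, 0, 0, 0, 0, 0, 0],
])

```text
time: 31.2
position: [0.5628, -0.0927, 0.3156]
tool_rot: [0.712, -0.668, 0.149, -0.158]
ft_force: [-0.6, 0.2, -3.3]
grip_width: 0.0272
```

```bash
python3 -c "
from h import *
I=I1();plan(hold([50,-81,10],[0,2.7,184],I.T),I.T,1);snap('wrist','w18');snap('side','d18')
i=cv2.imread('pics/w18.png')[90:330,130:450];a=cv2.resize(i,(400,300),interpolation=cv2.INTER_CUBIC)
d=cv2.imread('pics/d18.png')[130:214,190:302];cv2.imwrite('pics/c18.png',cv2.hconcat([a,cv2.resize(d,(400,300),interpolation=cv2.INTER_CUBIC)]))
"; python3 chk.py w18 24
```

```text
t 31.2 F [-0.6  0.2 -3.3] w 0.0272
total shift tool mm [-2.2 -2.7 -1.4] turn deg [-0.08  0.    0.08]
[-0.088, -0.108, -0.055, -0.01, 0.0, 0.01]
plane: pitch deg -0.92 roll -0.89 z 23.72 2229 60.3 90.2
end face x 89.912104479365 302
188 231 283 [ 87.8 -67.7  22.8] [ 87.5 -95.2  21.6] mid [ 87.64 -81.43]
196 231 283 [ 83.1 -67.5  22. ] [ 83.1 -95.3  21.9] mid [ 83.12 -81.39]
204 232 283 [ 78.9 -68.   22.8] [ 78.6 -95.4  21.8] mid [ 78.74 -81.71]
212 232 282 [ 74.  -67.8  22.1] [ 74.4 -94.9  22.8] mid [ 74.2  -81.37]
220 232 282 [ 69.3 -67.7  22. ] [ 69.7 -95.   22.8] mid [ 69.54 -81.37]
228 233 282 [ 64.9 -68.2  22.6] [ 65.1 -95.1  23.1] mid [ 65.01 -81.67]
```

View pics/c18.png

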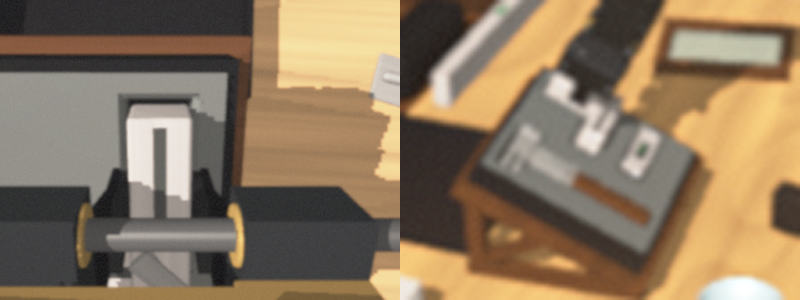

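The clamp is entering its slot cleanly with no side load. On to the ribs.

Emit:
step_arm([
  [1, 0, 0, 0.06, 0, 0, 0],
  [1, 0, 0, 0.06, 0, 0, 0],
  [1, 0, 0, 0.05, 0, 0, 0],
  [1, 0, 0, 0.03, 0, 0, 0],
  [1, 0, 0, 0, 0, 0, 0],
  [1, 0, 0, 0, 0, 0, 0],
  [1, 0, 0, 0, 0, 0, 0],
  [1, 0, 0, 0, 0, 0, 0],
  [1, 0, 0, 0, 0, 0, 0],
  [1, 0, 0, 0, 0, 0, 0],
])

```text
time: 32.3
position: [0.5651, -0.0924, 0.3113]
tool_rot: [0.712, -0.668, 0.149, -0.158]
ft_force: [-0.6, 3.6, 5.4]
grip_width: 0.0276
```

```bash
python3 -c "
from h import *
I=I1();plan(hold([50,-81,5],[0,2.7,184],I.T),I.T,1);p,R,o=tcp();print(I.L(p+R.as_matrix()[:,2]*.182));snap('wrist','w19')
";python3 chk.py w19 19|head -4
```

```text
t 32.3 F [-0.6  3.6  5.4] w 0.0276
total shift tool mm [-2.1 -2.5 -1.3] turn deg [-0.11  0.01  0.08]
[-0.085, -0.1, -0.052, -0.013, 0.001, 0.01]
[ 50.54891673 -83.0906547    5.70770089]
plane: pitch deg -1.22 roll -0.68 z 18.8 2238 60.9 90.6
end face x 99.54957640671992 1323
188 231 283 [ 87.6 -67.5  16.3] [ 87.9 -95.1  17.1] mid [ 87.78 -81.26]
196 232 283 [ 83.9 -68.1  18.6] [ 83.5 -95.2  17.3] mid [ 83.71 -81.63]
```

It is resting on the ribs, top at 18.8 mm against the expected 19, with about 8 N taken up. Releasing and backing off.

Emit:
step_arm([
  [0.4, 0, 0, 0, 0, 0, 0],
  [0.1, 0, 0, 0, 0, 0, 0],
  [0, 0, 0, 0, 0, 0, 0],
  [0, 0, 0, 0, 0, 0, 0],
  [0, 0, 0, -0.1, 0, 0, 0],
  [0, 0, 0, -0.3, 0, 0, 0],
  [0, 0, 0, -0.8, 0, 0, 0],
  [0, 0, 0, -0.8, 0, 0, 0],
  [1, 0, 0, -0.6, 0, 0, 0],
  [1, 0, 0, 0, 0, 0, 0],
])

```text
time: 33.35
position: [0.5372, -0.0944, 0.3722]
tool_rot: [0.712, -0.667, 0.151, -0.159]
ft_force: [0.6, -0.1, 0.2]
grip_width: 0.0342
```

```bash
python3 -c "
from h import *
I=I1();plan(I.W([52,-81,23+182]),I.T,1);snap('wrist','w20')"
```

```text
t 33.35 F [ 0.6 -0.1  0.2] w 0.0342
total shift tool mm [-2.4 -1.1 49.7] turn deg [-0.29 -0.11  0.12]
[-0.098, -0.045, 1.989, -0.036, -0.014, 0.015]
```

View pics/w20.png

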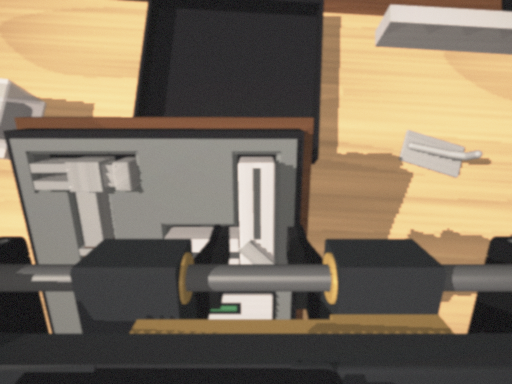

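The clamp lies in the L cutout: leg one at (257,200), clip at (255,253) and leg two at (190,235). Pressing leg one.

Emit:
step_arm([
  [1, -0.05, -0.04, 0.2, -0.04, 0, 0.02],
  [1, -0.05, 0, 0.4, 0, 0, 0],
  [1, 0, 0, 0.4, 0, 0, 0],
  [1, 0, 0, 0.4, 0, 0, 0],
  [1, 0, 0, 0.3, 0, 0, 0],
  [1, 0, 0, 0.2, 0, 0, 0],
  [1, 0, 0, 0.06, 0, 0, 0],
  [1, 0, 0, 0.04, 0, 0, 0],
  [1, 0, 0, 0, 0, 0, 0],
  [1, 0, 0, 0, 0, 0, 0],
])

```text
time: 34.4
position: [0.5591, -0.0904, 0.3253]
tool_rot: [0.712, -0.669, 0.147, -0.157]
ft_force: [-0.4, 0.6, -0.3]
grip_width: 0.0002
```

```bash
python3 -c "
from h import *
I=I1();p,R,o=tcp();print((R.inv().apply(o['ft_force'])).round(1));plan(I.W([52,-81,6+182]),I.T,1)"
```

```text
[-0.6  0.5  0.1]
t 34.4 F [-0.4  0.6 -0.3] w 0.0002
total shift tool mm [ 0.3 -1.2 14.9] turn deg [ 0.21 -0.01 -0.07]
[0.01, -0.048, 0.597, 0.026, -0.001, -0.009]
```

Emit:
step_arm([
  [1, 0.01, -0.05, 0.06, 0.03, 0, -0.01],
  [1, 0, 0, 0.06, 0, 0, 0],
  [1, 0, 0, 0.05, 0, 0, 0],
  [1, 0, 0, 0.05, 0, 0, 0],
  [1, 0, 0, 0.05, 0, 0, 0],
  [1, 0, 0, 0.05, 0, 0, 0],
  [1, 0, 0, 0.05, 0, 0, 0],
  [1, 0, 0, 0.04, 0, 0, 0],
  [1, 0, 0, 0, 0, 0, 0],
  [1, 0, 0, 0, 0, 0, 0],
])

```text
time: 35.4
position: [0.565, -0.0906, 0.3165]
tool_rot: [0.712, -0.668, 0.149, -0.158]
ft_force: [0.2, -1.6, 4.6]
grip_width: 0.0004
```

```bash
python3 -c "
from h import *
I=I1();p,R,o=tcp();print((R.inv().apply(o['ft_force'])).round(1));plan(I.W([52,-81,6+182]),I.T,1)"
```

```text
[ 1.6 -2.  -4.1]
t 35.4 F [ 0.2 -1.6  4.6] w 0.0004
total shift tool mm [-0.3  0.5  4.4] turn deg [-0.08 -0.06  0.  ]
[-0.013, 0.019, 0.177, -0.011, -0.008, 0.0]
```

Emit:
step_arm([
  [1, 0, 0, 0.04, 0, 0, 0],
  [1, 0, 0, 0.04, 0, 0, 0],
  [1, 0, 0, 0.04, 0, 0, 0],
  [1, 0, 0, 0.03, 0, 0, 0],
  [1, 0, 0, 0.03, 0, 0, 0],
  [1, 0, 0, 0.02, 0, 0, 0],
  [1, 0, 0, 0, 0, 0, 0],
  [1, 0, 0, 0, 0, 0, 0],
  [1, 0, 0, 0, 0, 0, 0],
  [1, 0, 0, 0, 0, 0, 0],
])

```text
time: 36.4
position: [0.5657, -0.0893, 0.3128]
tool_rot: [0.712, -0.668, 0.147, -0.158]
ft_force: [-7.9, 1.2, 15.7]
grip_width: 0.0004
```

```bash
python3 -c "
from h import *
I=I1();p,R,o=tcp();print((R.inv().apply(o['ft_force'])).round(1));plan(I.W([52,-81,6+182]),I.T,1)"
```

```text
[ -1.7   0.4 -17.5]
t 36.4 F [-7.9  1.2 15.7] w 0.0004
total shift tool mm [ 1.  -0.4  0.7] turn deg [0.05 0.12 0.02]
[0.04, -0.017, 0.029, 0.006, 0.015, 0.003]
```

Emit:
step_arm([
  [1, 0, 0, 0.03, 0, 0, 0],
  [1, 0, 0, 0.03, 0, 0, 0],
  [1, 0, 0, 0, 0, 0, 0],
  [1, 0, 0, -0.3, 0, 0, 0],
  [1, 0, 0, -0.9, 0, 0, 0],
  [1, -0.4, 0.4, -0.2, 0, 0, 0],
  [1, -0.7, 0.7, 0, 0, 0, 0],
  [1, -0.46, 0.46, 0, 0, 0, 0],
  [1, 0, 0, 0, 0, 0, 0],
  [1, 0, 0, 0, 0, 0, 0],
])

```text
time: 37.4
position: [0.5149, -0.0541, 0.325]
tool_rot: [0.712, -0.668, 0.147, -0.158]
ft_force: [-0.2, -0.2, -0.4]
grip_width: 0.0006
```

```bash
python3 -c "
from h import *
I=I1();p,R,o=tcp();print((R.inv().apply(o['ft_force'])).round(1));plan(I.W([14,-43,22+182]),I.T,1);snap('wrist','w21')"
```

```text
[0.2 0.4 0.3]
t 37.4 F [-0.2 -0.2 -0.4] w 0.0006
total shift tool mm [ 1.3 -1.3 16.3] turn deg [0.09 0.06 0.02]
[0.053, -0.05, 0.651, 0.011, 0.008, 0.002]
```

View pics/w21.png

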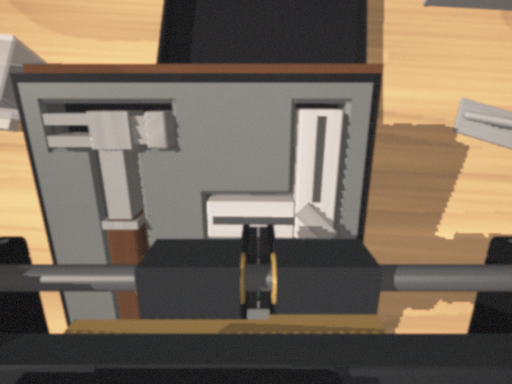

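Leg one is down (318,150), and the tips are over leg two. Pressing leg two.

Emit:
step_arm([
  [1, 0.05, -0.05, 0.2, 0.01, 0.01, 0],
  [1, 0, 0, 0.2, 0, 0, 0],
  [1, 0, 0, 0.2, 0, 0, 0],
  [1, 0, 0, 0.06, 0, 0, 0],
  [1, 0, 0, 0.05, 0, 0, 0],
  [1, 0, 0, 0.05, 0, 0, 0],
  [1, 0, 0, 0.05, 0, 0, 0],
  [1, 0, 0, 0.05, 0, 0, 0],
  [1, 0, 0, 0, 0, 0, 0],
  [1, 0, 0, 0, 0, 0, 0],
])

```text
time: 38.45
position: [0.5251, -0.0549, 0.3066]
tool_rot: [0.712, -0.668, 0.149, -0.158]
ft_force: [-0.5, -0.0, 0.3]
grip_width: 0.0007
```

```bash
python3 -c "
from h import *
I=I1();p,R,o=tcp();print((R.inv().apply(o['ft_force'])).round(1));plan(I.W([14,-43,6+182]),I.T,1)"
```

```text
[-0.   0.3 -0.5]
t 38.45 F [-0.5 -0.   0.3] w 0.0007
total shift tool mm [-0.2  0.2 11.4] turn deg [-0.07 -0.07  0.  ]
[-0.008, 0.009, 0.454, -0.009, -0.009, 0.001]
```

Emit:
step_arm([
  [1, 0, 0, 0.05, 0, 0, 0],
  [1, 0, 0, 0.05, 0, 0, 0],
  [1, 0, 0, 0.05, 0, 0, 0],
  [1, 0, 0, 0.05, 0, 0, 0],
  [1, 0, 0, 0.04, 0, 0, 0],
  [1, 0, 0, 0.04, 0, 0, 0],
  [1, 0, 0, 0.04, 0, 0, 0],
  [1, 0, 0, 0.04, 0, 0, 0],
  [1, 0, 0, 0, 0, 0, 0],
  [1, 0, 0, 0, 0, 0, 0],
])

```text
time: 39.45
position: [0.5289, -0.0547, 0.2984]
tool_rot: [0.712, -0.668, 0.149, -0.158]
ft_force: [0.1, -0.3, 0.7]
grip_width: 0.0001
```

```bash
python3 -c "
from h import *
I=I1();p,R,o=tcp();print((R.inv().apply(o['ft_force'])).round(1));plan(I.W([14,-43,6+182]),I.T,1)"
```

```text
[ 0.3 -0.4 -0.6]
t 39.45 F [ 0.1 -0.3  0.7] w 0.0001
total shift tool mm [-0.2  0.2  2.3] turn deg [-0.07 -0.07  0.  ]
[-0.008, 0.009, 0.091, -0.008, -0.009, 0.0]
```

Emit:
step_arm([
  [1, 0, 0, 0.04, 0, 0, 0],
  [1, 0, 0, 0.04, 0, 0, 0],
  [1, 0, 0, 0.04, 0, 0, 0],
  [1, 0, 0, 0.03, 0, 0, 0],
  [1, 0, 0, 0, 0, 0, 0],
  [1, 0, 0, 0, 0, 0, 0],
  [1, 0, 0, 0, 0, 0, 0],
  [1, 0, 0, 0, 0, 0, 0],
  [1, 0, 0, 0, 0, 0, 0],
  [1, 0, 0, 0, 0, 0, 0],
])

```text
time: 40.45
position: [0.5294, -0.0546, 0.2969]
tool_rot: [0.712, -0.668, 0.15, -0.158]
ft_force: [-11.2, -1.8, 18.2]
grip_width: 0.0005
```

```bash
python3 -c "
from h import *
I=I1();p,R,o=tcp();print((R.inv().apply(o['ft_force'])).round(1));plan(I.W([14,-43,6+182]),I.T,1)"
```

```text
[  1.1   2.5 -21.2]
t 40.45 F [-11.2  -1.8  18.2] w 0.0005
total shift tool mm [-0.1  0.1  0.7] turn deg [-0.16 -0.11  0.04]
[-0.005, 0.002, 0.028, -0.02, -0.013, 0.005]
```

Leg two is on the floor at 21 N. Backing off, then a check of everything.

Emit:
step_arm([
  [1, 0, 0, -0.2, 0, 0, 0],
  [1, 0, 0, -0.6, 0, 0, 0],
  [1, 0, 0.4, -1, 0, 0, 0],
  [1, 0, 0.6, -1, 0, 0, 0],
  [1, 0, 0.6, -1, 0, 0, 0],
  [1, 0, 0.6, -1, 0, 0, 0],
  [1, 0, 0.3, -0.8, 0, 0, 0],
  [1, 0, 0, 0, 0, 0, 0],
  [1, 0, 0, 0, 0, 0, 0],
  [1, 0, 0, 0, 0, 0, 0],
])

```text
time: 41.45
position: [0.4155, -0.0619, 0.3949]
tool_rot: [0.712, -0.668, 0.149, -0.158]
ft_force: [-0.2, -0.6, -0.5]
grip_width: 0.0002
```

```bash
python3 - <<'E'
from h import *
I=I1();snap('wrist','w22');snap('scene','s22');snap('side','d22');z=load('w22');q=(pts(z)-I.c)@I.M*1000
def st(n,x0,x1,y0,y1,zl=-4,zh=25):
    k=(q[...,0]>x0)&(q[...,0]<x1)&(q[...,1]>y0)&(q[...,1]<y1)&(q[...,2]>zl)&(q[...,2]<zh);k[236:]=0
    X=q[k];A=np.c_[X[:,:2]-X[:,:2].mean(0),np.ones(len(X))];f=np.linalg.lstsq(A,X[:,2],rcond=None)[0] if len(X)>20 else None;print(n,len(X),None if f is None else (f*[57.3,57.3,1]).round(2))
st('face mid',30,100,-50,10);st('face low',-40,-8,-10,40)
st('handle',-40,8,50,66,3);st('head',68,88,48,66,3);st('leg1',40,85,-92,-70,3);st('leg1 end',70,88,-92,-70,3);st('leg2',4,24,-62,-8,3);st('leg2 end',4,24,-30,-8,3)
k=(q[...,2]>3.5)&(q[...,2]<14);k[236:]=0
def ed(x,y0,y1):
    m=k&(abs(q[...,0]-x)<2)&(q[...,1]>y0)&(q[...,1]<y1);Y=q[m][:,1];print('x',x,Y.min().round(1),Y.max().round(1),'mid',((Y.min()+Y.max())/2).round(1))
for x in(80,60,40):ed(x,-104,-55)
for x in (0,-30): ed(x,35,80)
X=q[k&(abs(q[...,1]+81)<10)][:,0];print('leg1 x max',X.max().round(1));X=q[k&(abs(q[...,1]-58)<10)][:,0];print('hammer x max',X.max().round(1))
Y=q[k&(abs(q[...,0]-14)<9)&(q[...,1]<20)][:,1];print('leg2 y max',Y.max().round(1))
for t in('s','d'):pass
a=cv2.imread('pics/s22.png');b=cv2.imread('pics/d22.png');cv2.imwrite('pics/c22.png',cv2.hconcat([cv2.resize(a,(400,300)),cv2.resize(b,(400,300))]))
print(status.get_obs()['time'])
E
```

```text
face mid 4897 [0.37 0.09 0.1 ]
face low 1451 [-0.95 -0.46  0.38]
handle 739 [ 0.09 -0.11  6.25]
head 446 [0.14 0.5  6.27]
leg1 1203 [0.   0.4  6.24]
leg1 end 499 [-0.72  0.13  6.21]
leg2 1137 [-0.04  0.01  6.29]
leg2 end 464 [-0.2   0.48  6.3 ]
x 80 -93.5 -66.4 mid -79.9
x 60 -93.6 -65.9 mid -79.7
x 40 -93.8 -66.4 mid -80.1
x 0 46.6 69.9 mid 58.3
x -30 47.0 69.9 mid 58.5
leg1 x max 89.2
hammer x max 87.6
leg2 y max -3.7
41.6
```

View pics/w22.png

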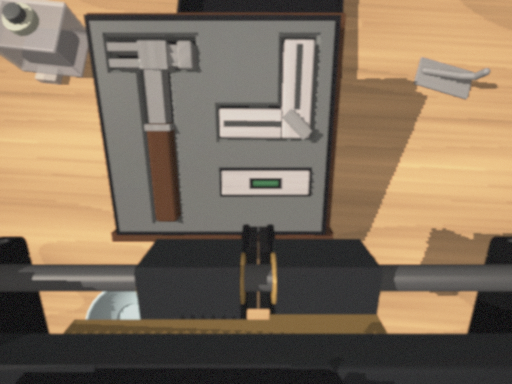

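View pics/c22.png

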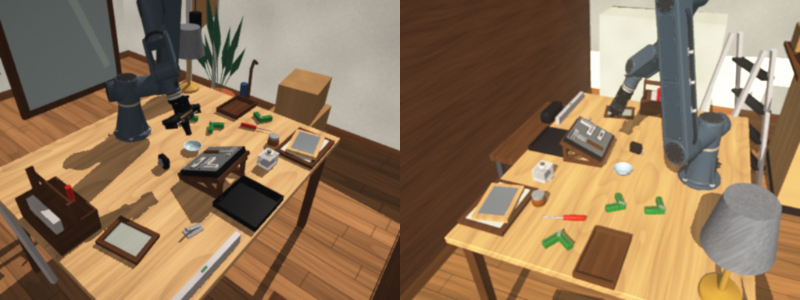

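Both parts lie flat in their cutouts, about 6.2–6.3 mm proud. The robot is clear and the bystanders are where they were. Handing in.

```bash
python3 -c "
from rig import robot
print(robot.hand_in())"
```

```text
the job is handed in; nothing more can be done
None
```

The tack hammer and the silver aluminium corner clamp are both pressed home in their own cutouts. The job was handed in at about 42 s; no verdict was reported.

- **What I did:** I gripped each part across its grip point, tilted it to the 25° face and lowered it onto the ribs. I then released it and pressed it down with closed fingertips. The highest force I read between moves was about 29 N.
- **Seating:** In the last wrist view the handle, head and both clamp legs stand 6.2–6.3 mm above the face, against 6 mm nominal. All of them lie flat to within the depth noise. The hammer's handle went down with its head, so pressing there only confirmed it was on the floor.
- **In-plane position:** The hammer reads about 0.4 mm off its seat across the slope. The clamp reads about 1.1 mm off across and 1 mm or less along it. These are within the slots' 2.5 mm play and the camera's accuracy.
- **Disagreement:** While I was placing the clamp, the robot's own pose reading and the camera differed by about 2 mm. I followed the camera's view of part against slot, and the part went in without catching.
- **Rest of the table:** The bystanders and the green look-alikes look unmoved in the final scene and side pictures; I checked that by eye and did not measure it. The robot was touching nothing at hand-in.

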